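Find the heavy side of a weighted wheel and hold it down

TASK

A lead slug is hidden under the rubber facings of the black wheel on the test stand. Turn the wheel by hand, feel by its pull which side is heavy, bring that side to the bottom over the brass pointer, and finish still gripping the wheel there, at rest, so that I can mark it. Leave the other things on the bench where they are.

Things in the scene. Friction and masses are not known exactly. Their poses are not given: they have to be found in the camera images.
- axle (a point): Centre of the wheel, 118 mm above the work surface. Its x axis is the spindle (level), z is up. The wheel is a disc 150 mm across and 26 mm thick (x -13 to 13 mm), plywood between flat black rubber faces; hidden in it is a round slug 48 mm across, centred 46 mm from the spindle. The top of the wheel is free all round: pinch its two faces at the rim from above.
- wheel (a joint): Turning angle of the wheel, right-handed about axle x: as it grows the top goes to axle -y. Endless. At 0 a white tick across rim and faces is on top; the slug lies elsewhere each time, whatever the tick. Felt drag of 0.24 N m, alike both ways, keeps it where it is left; the slug adds a downward pull, 0.12 to 0.18 N m when level with the spindle. Best felt both ways, pinching lightly (10 N) the outer 15 mm.
- stand: Test stand, fixed to the bench. Origin under its base, axes as axle's. Base plate 200 (x) by 150 (y) by 12 mm. Uprights 34 mm wide at x 50 to 60 mm either way, rising to bearing heads of 21 mm radius round the spindle (x 46 to 64 mm). On the spindle beside the wheel: flanges 20 mm in radius to x 18 mm, nuts 10 mm in radius to x 25 mm.
- pointer (a point): Tip of the brass pointer on the base, straight below axle and 7 mm below the rim: it marks the bottom of the wheel.
- scissors: Scissors lying flat, 200 mm long, black handles. Leave alone.
- dividers: Aluminium dividers lying flat, 170 mm long. Leave alone.
- bar_cutter: Bar circle cutter lying flat: 175 mm double aluminium bar with a grey slide and a black stem. Leave alone.
- rule: Steel rule lying flat, 200 by 26 mm. Leave alone.
- washer: Steel washer, 40 mm across, lying flat. Leave alone.
- rubber_disc: Black rubber disc, 70 mm across, 6 mm thick, lying flat. Leave alone.
- cup: White paper cup standing upright, 72 mm across, 85 mm high. Leave alone.
Things that resemble listed ones, but are neither listed nor needed, are in the scene too. Of the things that look like the stand, the larger one is meant.

How it is judged:
At the end, for the whole second after the job is handed in: The slug's centre is within 20 degrees of straight below the spindle, the wheel is at rest (under 0.05 rad/s), and the fingers press on it with more than 2 N (z of slug_c0 in the frame of axle below -0.0432 m and contact force between the fingers and wheel_c0 above 2 N and velocity of joint wheel between -0.05 and 0.05 rad/s); the arm keeps its last pose, push and grip.
It fails at once if a loose thing on the bench was moved by more than 30 mm (distance of any of scissors, dividers, bar_cutter, rule, washer, rubber_disc, cup from where it was at the start of the episode above 0.03 m).
It also fails if it takes over 72 s, if anything falls off the work surface, if the arm or the gripper's body presses on something with over 40 N, if the wrist force passes 120 N, or if a joint passes its speed limit or range.

ROBOT

A 6-joint arm with a two-finger parallel gripper is mounted at the origin on the work surface. World frame = base frame: x ahead of the robot, y to its left, z up, the work surface at z = 0. Lengths are in m, angles in rad, forces in N, time in s.
With the tool pointing down it reaches from about 0.35 to 0.975 m from the base axis. Payload 4.9 kg.
Tool frame: the origin (TCP) lies between the finger pads; the fingertips stand 19 mm ahead of it and the grasp point (between the pads) is the TCP; z points along the fingers, y is the direction in which the jaws open and shut (so a half turn about z gives the same grasp; the last joint's range is limited). The gripper opens to 85 mm and grips with 20 to 120 N. Pads are 22 mm wide; open, the fingers measure 114 mm over their backs; the gripper's body (76 mm by 85 mm) begins 54 mm behind the grasp point. The pads swing forward as they close: fully open they stand 13 mm farther back than shut.
Start: joints at [1.217, 0.053, 1.613, -0, 1.476, -0.119], TCP at [0.145, 0.608, 0.25] pointing down, gripper open.
Joint ranges: [-3.01, 3.01], [-1.01, 2.22], [0.06, 2.58], [-1.02, 4.17], [0.09, 2.62], [-3.14, 3.14]. Speed limits (rad/s): [2.57, 2.57, 3.14, 3.14, 3.14, 3.14].

INTERFACE

Orientations are given as a unit quaternion [w, x, y, z].
In Python, from plant import state, grab_frame, calibration, job_done gives the robot as it stands. The module is installed in compiled form; this text tells all that it offers.
- The arm moves only by the tool servo_tool, never from a script. Its argument "deltas" is a list that holds one entry, the list of rows, each a list of 5 numbers: the finger opening in mm, from 0 to 85.4, then the shift along the world's x, y, z in mm, then the turn about the world's z in units of 6 degrees (1.0 is 6 degrees). A call has 1 to 5 rows; each row is the pose to reach, as a shift and turn from the pose commanded when the call began; what a row does not reach only later rows make up. A row lasts 1/8 s, in which the tool goes at most 62.5 mm and 10.7 degrees, less where a joint would pass 70% of its speed; a pose out of reach is approached as far as the arm can. A call with a gripper value outside its range is refused whole. The fingers move at their own pace and stop on an object; the grip force is fixed at half the most. Time passes only in rows, so rows that repeat a pose let the fingers close. It gives the time, the measured TCP pose, the force and the opening at its end, in the units of the state.
- state(): the state, without advancing time (a new reading comes with each control period).
- grab_frame(name): name is "scene" or "top" or "wrist"; returns the picture (420x560x3 uint8, red, green, blue); there is no depth.
- calibration(name): a dict with "intrinsics" (3x3 intrinsics, pixels), "world_from_camera" (4x4, takes a point from camera to world coordinates). Camera axes: x right, y down, z forward; pixel columns grow to the right and rows downward; lengths in m; the calibration is good to about 2 mm. The wrist camera is an equidistant fisheye: a pixel r from the principal point sees the ray r / f radians off the axis. A picture is of the moment at which its call begins: read the wrist's pose just before it. calibration takes no time and is no camera call; for the wrist camera it gives the pose at the moment of the call.
- job_done(): hands the job in, once; it reports no verdict.
The state is a dict: "time": time; "joint_pos": joint angles; "joint_vel": joint speeds; "joint_efforts": joint torques, N m; "tool_pos": TCP position; "tool_rot": TCP orientation; "contact_force": force on the tool from outside, world axes, zero at the start; "ft_torque": the same for the moment, N m; "gripper_width": opening from 0.0 (shut) to 1.0 (fully open).
Only numpy, scipy, OpenCV 4.12 (cv2) and the standard library are available. Lean on these libraries where they do the work, as an engineer would, in place of code of your own. Each camera call takes 0.05 s, during which the arm holds its last target.

## Working session

There is one attempt and no reset: what is moved stays moved. The work goes in short steps, Python scripts to look and compute and a tool call to move; the robot and the scene stay as the last step left them, time stands still between calls to the robot, and variables do not carry over. Pictures are saved under pics/ and viewed, and the job is handed in when it is done.

Besides the shell and the picture viewer there is one more tool, called by a JSON object that holds its "fn" and its "kwargs". servo_tool: Moves the arm, as the interface text tells. Its arguments: {"type":"object","properties":{"deltas":{"type":"array","items":{"type":"array","items":{"type":"array","items":{"type":"number"}}}}},"required":["deltas"]}

```bash
mkdir -p pics; python3 - <<'E'
from plant import *
import cv2
for n in("scene","top"):
    cv2.imwrite(f"pics/{n}0.png",grab_frame(n)[:,:,::-1])
    c=calibration(n);print(n,c["intrinsics"],c["world_from_camera"])
print(state())
E
```

```text
scene [[535.51131111   0.         279.84504525]
 [  0.         535.51131111 212.34231727]
 [  0.           0.           1.        ]] [[-0.78024951  0.35195809 -0.51704566  1.2302003 ]
 [ 0.62506126  0.46859107 -0.62427625  0.96816566]
 [ 0.0225639  -0.81027644 -0.58561332  0.93734396]
 [ 0.          0.          0.          1.        ]]
top [[439.4963202    0.         270.75260546]
 [  0.         439.4963202  209.55857751]
 [  0.           0.           1.        ]] [[ 1.93480953e-02 -9.93084569e-01  1.15795895e-01  3.51920196e-01]
 [-9.99812565e-01 -1.92985989e-02  1.54865579e-03  3.28148718e-02]
 [ 6.96752358e-04 -1.15804154e-01 -9.93271822e-01  1.32063366e+00]
 [ 0.00000000e+00  0.00000000e+00  0.00000000e+00  1.00000000e+00]]
{'time': 0.1, 'joint_pos': array([ 1.21698679e+00,  5.33060654e-02,  1.61418721e+00, -3.77548862e-06,
        1.47596063e+00, -1.18986309e-01]), 'joint_vel': array([ 1.93615098e-04, -2.04522670e-03, -1.47608294e-03,  1.73166611e-05,
        1.34638824e-03, -2.14830820e-03]), 'joint_efforts': array([-2.28295567e-04, -3.94900739e+01, -3.71365142e+01, -9.89764908e-05,
        3.94923060e-03, -2.23304272e-05]), 'tool_pos': array([0.14522645, 0.60734762, 0.24915824]), 'tool_rot': array([-2.16127413e-04,  1.17141807e-01,  9.93114762e-01, -9.05181496e-04]), 'contact_force': array([ 0.31239868, -0.22519958, -0.66190839]), 'ft_torque': array([0.0136142 , 0.02391127, 0.00026168]), 'gripper_width': 1.0031374883089177}
```

View pics/scene0.png

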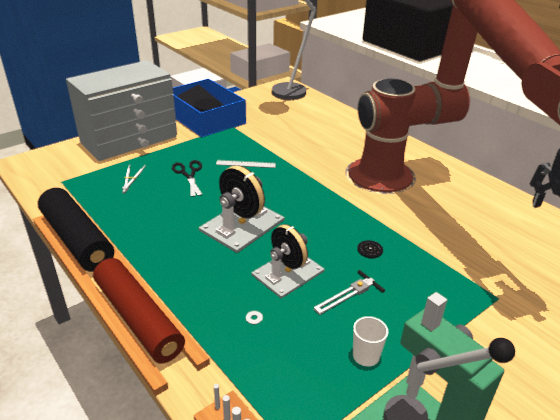

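View pics/top0.png

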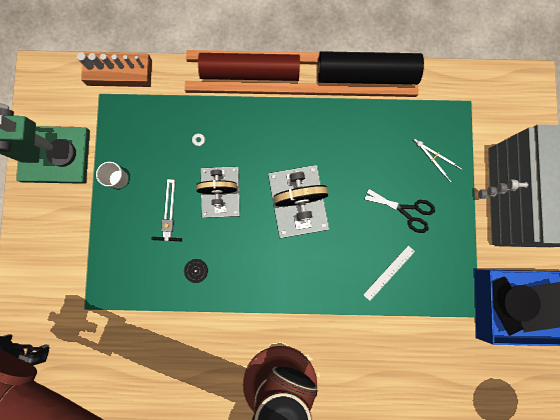

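Two things look like the stand: one at top (300,202) / scene (241,205), and one at top (220,192) / scene (288,258). The first looks larger, so I'll check it in a close crop.

```bash
python3 - <<'E'
import cv2,numpy as np
a=cv2.imread("pics/top0.png")[155:245,190:340];b=cv2.imread("pics/scene0.png")[155:300,190:335]
cv2.imwrite("pics/c1.png",cv2.resize(a,None,fx=5.3,fy=5.3,interpolation=2));cv2.imwrite("pics/c2.png",cv2.resize(b,None,fx=4,fy=4,interpolation=2))
E
```

```text
(no output)
```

View pics/c1.png

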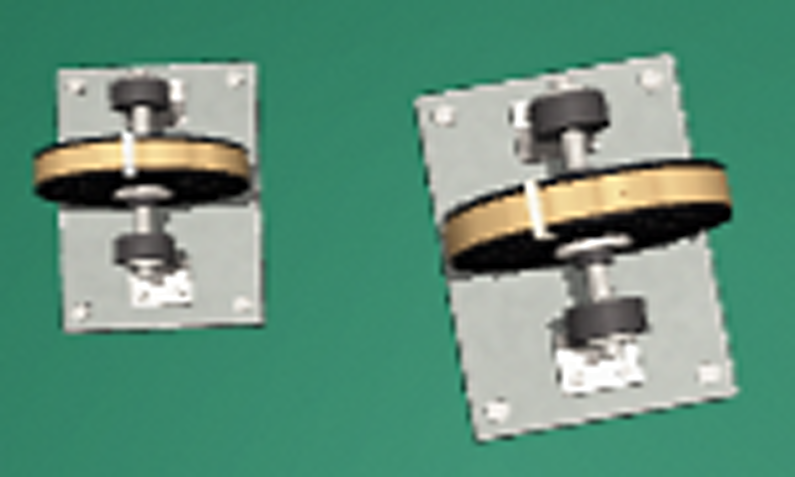

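View pics/c2.png

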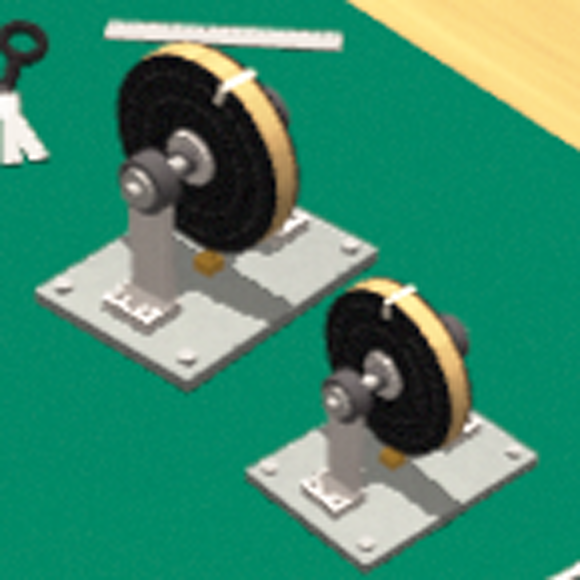

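The right-hand stand in the top view is clearly the larger. I'll locate it by its base corners at z=12 mm and by the ends of its bearing heads.

```bash
cat > h.py <<'E'
from plant import *
import cv2,numpy as np
def ray(n,px,z):
    c=calibration(n);K=c["intrinsics"];T=c["world_from_camera"]
    d=T[:3,:3]@np.linalg.solve(K,[px[0],px[1],1]);o=T[:3,3]
    return o+d*(z-o[2])/d[2]
def proj(n,p):
    c=calibration(n);K=c["intrinsics"];T=np.linalg.inv(c["world_from_camera"])
    q=K@(T[:3,:3]@np.array(p)+T[:3,3]);return q[:2]/q[2]
E
python3 - <<'E'
from h import *
def W(x,y,z): return ray("top",(190+x/5.3-.4,155+y/5.3-.4),z)
c=[W(*p,.012) for p in[(415,100),(672,57),(737,395),(478,438)]]
print(np.round(c,4)); print("base centre",np.mean(c,0))
for i in range(4): print(np.linalg.norm(c[i]-c[(i+1)%4]))
d=(c[0]+c[1]-c[2]-c[3]);print("axis yaw deg",np.degrees(np.arctan2(d[1],d[0])))
d2=(c[1]+c[2]-c[0]-c[3]);print("y dir",np.degrees(np.arctan2(d2[1],d2[0])))
c=np.mean(c,0)
for r in(("scene",),("top",)):print(r,proj(r[0],[c[0],c[1],.118]),proj(r[0],[c[0],c[1],.193]))
# predicted wheel rim in the images
y=np.arctan2(d[1],d[0]);ax=np.array([np.cos(y),np.sin(y),0]);ay=np.array([-np.sin(y),np.cos(y),0])
for n in("top","scene"):
    im=cv2.imread(f"pics/{n}0.png")
    im=cv2.resize(im,None,fx=4,fy=4,interpolation=2)
    for s in(-.013,.013):
        pts=[proj(n,[c[0],c[1],.118]+ax*s+.075*(ay*np.cos(t)+np.array([0,0,1])*np.sin(t))) for t in np.linspace(0,6.28,60)]
        cv2.polylines(im,[np.int32(np.array(pts)*4+2)],True,(0,0,255),1)
    m=np.int32(proj(n,[c[0],c[1],.118])*4);cv2.imwrite(f"pics/ov_{n}.png",im[m[1]-220:m[1]+220,m[0]-250:m[0]+250])
# the brass pointer etc
print(state()["tool_pos"])
E
```

```text
[[ 0.6143  0.0456  0.012 ]
 [ 0.6421 -0.101   0.012 ]
 [ 0.4491 -0.139   0.012 ]
 [ 0.4221  0.0064  0.012 ]]
base centre [ 0.53189501 -0.04698309  0.012     ]
0.1491946093386315
0.19676629039894084
0.14780300705033772
0.19615615551872537
axis yaw deg 11.336719091286913
y dir -79.35037881171961
('scene',) [240.56422913 191.43594286] [239.99176919 168.04742343]
('top',) [300.56227667 195.84478527] [302.52907301 191.60308514]
[0.14522645 0.60734762 0.24915824]
```

View pics/ov_top.png

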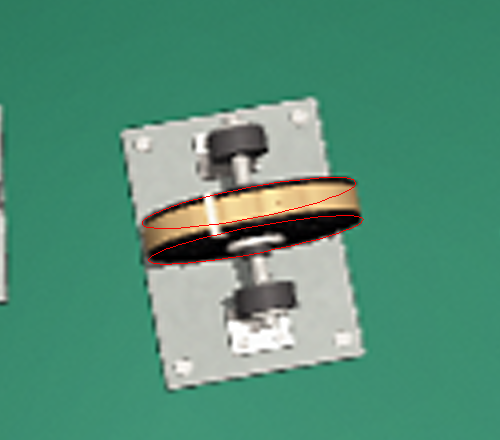

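View pics/ov_scene.png

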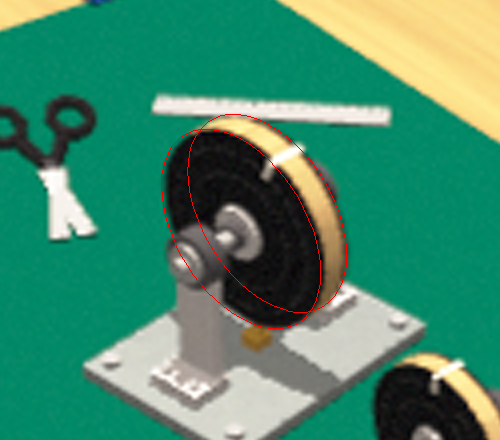

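{"fn": "servo_tool", "kwargs": {"deltas": [[[85, 30, -51, 10, -1], [85, 60, -102, 20, -2], [85, 90, -153, 20, -3], [85, 120, -204, 20, -4], [85, 150, -255, 20, -5]]]}}

```text
time: 0.72
tool_pos: [0.2958, 0.351, 0.2699]
tool_rot: [0.0, 0.372, 0.928, -0.0]
contact_force: [-0.7, -0.3, -0.5]
gripper_width: 0.999
```

{"fn": "servo_tool", "kwargs": {"deltas": [[[85, 30, -51, 0, -1], [85, 60, -102, 0, -2], [85, 90, -153, 0, -3], [85, 120, -204, 0, -4], [85, 150, -255, 0, -5]]]}}

```text
time: 1.35
tool_pos: [0.4458, 0.096, 0.27]
tool_rot: [-0.0, 0.599, 0.8, 0.0]
contact_force: [1.1, 0.1, 0.4]
gripper_width: 0.995
```

{"fn": "servo_tool", "kwargs": {"deltas": [[[70, 29, -48, 0, -0.9], [60, 58, -96, 0, -0.9], [60, 87, -143, 0, -0.9], [60, 87, -143, 0, -0.9]]]}}

```text
time: 1.85
tool_pos: [0.5331, -0.048, 0.2693]
tool_rot: [-0.001, 0.637, 0.771, -0.001]
contact_force: [-1.3, -0.0, 0.5]
gripper_width: 0.702
```

```bash
python3 - <<'E'
from h import *
s=state();print(s)
c=calibration("wrist");print(c)
cv2.imwrite("pics/w1.png",grab_frame("wrist")[:,:,::-1])
E
```

```text
{'time': 1.85, 'joint_pos': array([-2.28634816e-01, -1.72831532e-01,  1.79730931e+00, -3.64572227e-04,
        1.51892824e+00, -4.18671884e-01]), 'joint_vel': array([ 0.0548965 , -0.04275418,  0.03793401,  0.02491448,  0.02662322,
        0.01919368]), 'joint_efforts': array([ -1.46375824, -29.07686591, -38.14962387,  -0.20166566,
        -0.19073958,  -0.12470957]), 'tool_pos': array([ 0.53308642, -0.04796609,  0.2692611 ]), 'tool_rot': array([-7.30632497e-04,  6.36822238e-01,  7.71010105e-01, -5.66905341e-04]), 'contact_force': array([-1.28373766, -0.01343703,  0.53424829]), 'ft_torque': array([-0.02243892, -0.0080615 , -0.02751656]), 'gripper_width': 0.702020777512728}
{'intrinsics': array([[325.1922621 ,   0.        , 277.61783103],
       [  0.        , 325.1922621 , 210.09185129],
       [  0.        ,   0.        ,   1.        ]]), 'world_from_camera': array([[ 0.98218369,  0.18187317,  0.04730069,  0.52063424],
       [ 0.18791645, -0.94836197, -0.25553274,  0.01564772],
       [-0.00161637,  0.25986867, -0.96564262,  0.39312263],
       [ 0.        ,  0.        ,  0.        ,  1.        ]])}
```

View pics/w1.png

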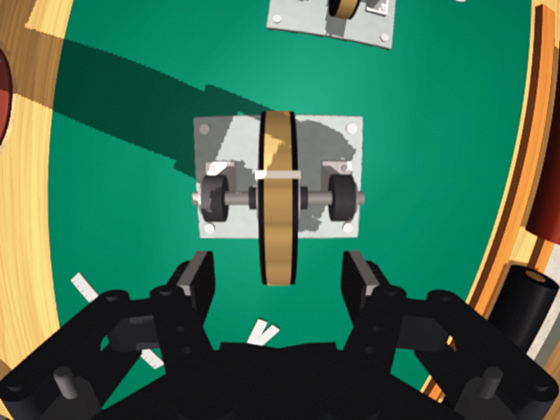

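```bash
cat >> h.py <<'E'
def fray(px,z,c=None):
    c=c or calibration("wrist");K=c["intrinsics"];T=c["world_from_camera"]
    u=np.array([px[0]-K[0,2],px[1]-K[1,2]]);r=np.hypot(*u);th=r/K[0,0]
    d=T[:3,:3]@np.array([*(u/r*np.sin(th)),np.cos(th)]);o=T[:3,3]
    return o+d*(z-o[2])/d[2]
YAW=np.radians(11);AX=np.array([np.cos(YAW),np.sin(YAW)]);AY=np.array([-np.sin(YAW),np.cos(YAW)])
def loc(p,c=(.532,-.046)): 
    d=np.array(p[:2])-np.array(c);return round(1e3*d@AX,1),round(1e3*d@AY,1)
E
python3 - <<'E'
from h import *
# face edges at several heights
for px,z in[((260,195),.193),((298,195),.193),((262,112),.118),((298,112),.118),((263,285),.118),((297,285),.118),((192,115),.012),((362,117),.012),((359,238),.012),((200,238),.012),((230,198),.118),((328,198),.118),((278,174),.191)]:
    p=fray(px,z);print(px,np.round(p,4),loc(p))
print(loc(state()["tool_pos"]))
im=cv2.imread("pics/w1.png")[90:300,180:380];cv2.imwrite("pics/w1c.png",cv2.resize(im,None,fx=2.8,fy=2.8,interpolation=2))
E
```

```text
(260, 195) [ 0.517  -0.0281  0.193 ] (np.float64(-11.4), np.float64(20.5))
(298, 195) [ 0.5405 -0.0235  0.193 ] (np.float64(12.6), np.float64(20.4))
(262, 112) [0.5045 0.0254 0.118 ] (np.float64(-13.3), np.float64(75.3))
(298, 112) [0.5341 0.0311 0.118 ] (np.float64(16.7), np.float64(75.3))
(263, 285) [ 0.5338 -0.1306  0.118 ] (np.float64(-14.4), np.float64(-83.4))
(297, 285) [ 0.5656 -0.1245  0.118 ] (np.float64(18.0), np.float64(-83.5))
(192, 115) [0.4171 0.0117 0.012 ] (np.float64(-101.8), np.float64(78.6))
(362, 117) [0.615  0.0474 0.012 ] (np.float64(99.3), np.float64(75.9))
(359, 238) [ 0.6473 -0.0998  0.012 ] (np.float64(102.9), np.float64(-74.8))
(200, 238) [ 0.4488 -0.1382  0.012 ] (np.float64(-99.3), np.float64(-74.6))
(230, 198) [ 0.4905 -0.0526  0.118 ] (np.float64(-42.0), np.float64(1.4))
(328, 198) [ 0.5746 -0.0363  0.118 ] (np.float64(43.7), np.float64(1.4))
(278, 174) [ 0.5256 -0.0131  0.191 ] (np.float64(0.0), np.float64(33.5))
(np.float64(0.3), np.float64(-0.4))
```

View pics/w1c.png

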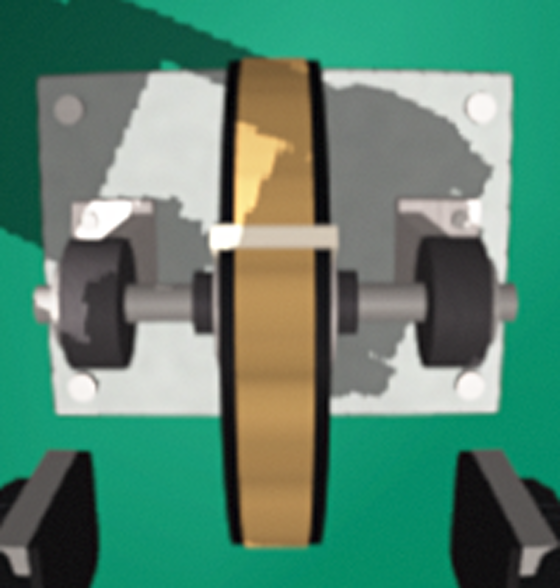

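The crop shows the wheel vertical in the image, so the yaw is good. The jaws straddle it, and the tick at wrist (278,174) sits about 25° from the top, towards robot-left. Next I go down and pinch the rim.

{"fn": "servo_tool", "kwargs": {"deltas": [[[50, 0, 0, -40, 0], [50, 0, 0, -75, 0], [40, 0, 0, -75, 0], [30, 0, 0, -75, 0]]]}}

```text
time: 2.4
tool_pos: [0.5328, -0.0445, 0.1968]
tool_rot: [0.001, 0.635, 0.773, 0.0]
contact_force: [0.2, 1.2, -0.6]
gripper_width: 0.351
```

```bash
python3 - <<'E'
from h import *
s=state();print(s["time"],s["tool_pos"],s["contact_force"],s["ft_torque"],s["gripper_width"])
cv2.imwrite("pics/w2.png",grab_frame("wrist")[:,:,::-1])
E
```

```text
2.4 [ 0.53278852 -0.04453463  0.19681801] [ 0.2178521   1.16497581 -0.62546441] [0.00953804 0.00082448 0.00878673] 0.35136500962135175
```

View pics/w2.png

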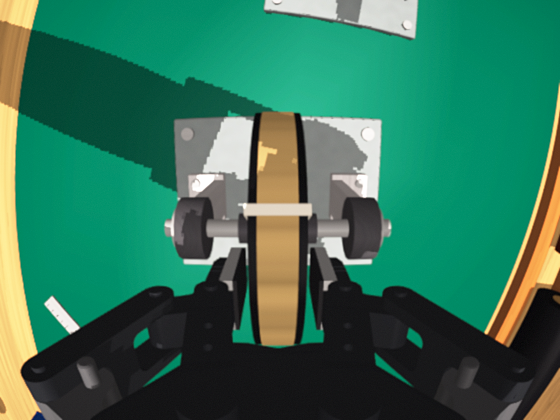

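{"fn": "servo_tool", "kwargs": {"deltas": [[[24, 0, 0, 0, 0], [24, 0, 0, 0, 0], [24, 0, 0, 0, 0]]]}}

```text
time: 2.82
tool_pos: [0.5326, -0.045, 0.1979]
tool_rot: [0.0, 0.635, 0.773, 0.0]
contact_force: [-5.2, 0.6, 6.0]
gripper_width: 0.294
```

```bash
cat > log.py <<'E'
from h import *
import json,sys
s=state()
C=np.array([.5325,-.0455,.118]);
r=s["tool_pos"]-C;F=s["contact_force"];T=s["ft_torque"]
ax=np.array([*AX,0]);ay=np.array([*AY,0])
y=1e3*r@ay;z=1e3*r[2]
M1=(np.cross(r,F))@ax; Mt=T@ax
a=np.degrees(np.arctan2(y,z-10))
print("t%.2f y%.1f z%.1f alpha%.1f Rp%.1f | Fx%.1f Fy%.1f Fz%.1f | rxF %.3f ft %.3f  w%.1f"%(s["time"],y,z,a,np.hypot(y,z-10),F@ax,F@ay,F[2],M1,Mt,s["gripper_width"]*85.4), T.round(3))
E
python3 log.py
```

```text
t2.83 y0.4 z79.9 alpha0.3 Rp69.9 | Fx-5.0 Fy1.5 Fz6.0 | rxF -0.121 ft 0.285  w25.1 [ 0.124  0.852 -0.017]
```

```bash
cat > rows.py <<'E'
import sys,numpy as np
# rows.py R a0 step n calls
R,a0,st,n,k=float(sys.argv[1]),float(sys.argv[2]),float(sys.argv[3]),int(sys.argv[4]),int(sys.argv[5])
Y=np.radians(11)
def P(a): a=np.radians(a);y=R*np.sin(a);return np.array([-np.sin(Y)*y,np.cos(Y)*y,R*np.cos(a)])
for c in range(k):
    b=a0+c*n*st
    print(b,"->",b+n*st,[[float(v) for v in (P(b+st*(i+1))-P(b)).round(1)] for i in range(n)])
E
python3 rows.py 68 0 6 5 2; python3 rows.py 68 60 -6 5 4;python3 rows.py 68 -60 6 5 4
```

```text
0.0 -> 30.0 [[-1.4, 7.0, -0.4], [-2.7, 13.9, -1.5], [-4.0, 20.6, -3.3], [-5.3, 27.1, -5.9], [-6.5, 33.4, -9.1]]
30.0 -> 60.0 [[-1.1, 5.9, -3.9], [-2.2, 11.3, -8.4], [-3.2, 16.2, -13.4], [-4.0, 20.6, -18.9], [-4.7, 24.4, -24.9]]
60.0 -> 30.0 [[0.7, -3.8, 6.0], [1.6, -8.2, 11.5], [2.6, -13.1, 16.5], [3.6, -18.6, 21.0], [4.7, -24.4, 24.9]]
30.0 -> 0.0 [[1.2, -6.2, 3.2], [2.5, -12.7, 5.8], [3.8, -19.5, 7.6], [5.1, -26.4, 8.7], [6.5, -33.4, 9.1]]
0.0 -> -30.0 [[1.4, -7.0, -0.4], [2.7, -13.9, -1.5], [4.0, -20.6, -3.3], [5.3, -27.1, -5.9], [6.5, -33.4, -9.1]]
-30.0 -> -60.0 [[1.1, -5.9, -3.9], [2.2, -11.3, -8.4], [3.2, -16.2, -13.4], [4.0, -20.6, -18.9], [4.7, -24.4, -24.9]]
-60.0 -> -30.0 [[-0.7, 3.8, 6.0], [-1.6, 8.2, 11.5], [-2.6, 13.1, 16.5], [-3.6, 18.6, 21.0], [-4.7, 24.4, 24.9]]
-30.0 -> 0.0 [[-1.2, 6.2, 3.2], [-2.5, 12.7, 5.8], [-3.8, 19.5, 7.6], [-5.1, 26.4, 8.7], [-6.5, 33.4, 9.1]]
0.0 -> 30.0 [[-1.4, 7.0, -0.4], [-2.7, 13.9, -1.5], [-4.0, 20.6, -3.3], [-5.3, 27.1, -5.9], [-6.5, 33.4, -9.1]]
30.0 -> 60.0 [[-1.1, 5.9, -3.9], [-2.2, 11.3, -8.4], [-3.2, 16.2, -13.4], [-4.0, 20.6, -18.9], [-4.7, 24.4, -24.9]]
```

{"fn": "servo_tool", "kwargs": {"deltas": [[[24, -1.4, 7.0, -0.4, 0], [24, -2.7, 13.9, -1.5, 0], [24, -4.0, 20.6, -3.3, 0]]]}}

```text
time: 3.2
tool_pos: [0.5293, -0.0277, 0.1957]
tool_rot: [0.004, 0.635, 0.772, -0.002]
contact_force: [-5.6, -11.3, 7.9]
gripper_width: 0.292
```

```bash
python3 log.py
```

```text
t3.20 y18.1 z77.7 alpha15.0 Rp70.1 | Fx-7.7 Fy-10.0 Fz7.9 | rxF 0.921 ft -1.702  w24.9 [-1.924  0.98   0.09 ]
```

{"fn": "servo_tool", "kwargs": {"deltas": [[[24, -1.3, 6.5, -2.6, 0], [24, -2.5, 12.8, -5.8, 0]]]}}

```text
time: 3.45
tool_pos: [0.5266, -0.0142, 0.1908]
tool_rot: [0.003, 0.635, 0.772, -0.002]
contact_force: [-10.0, -5.0, 13.6]
gripper_width: 0.294
```

```bash
python3 log.py
```

```text
t3.45 y31.8 z72.8 alpha26.9 Rp70.4 | Fx-10.8 Fy-3.0 Fz13.6 | rxF 0.653 ft -0.971  w25.1 [-1.298  1.591 -0.073]
```

{"fn": "servo_tool", "kwargs": {"deltas": [[[24, -1.1, 5.9, -3.9, 0], [24, -2.2, 11.3, -8.4, 0]]]}}

```text
time: 3.7
tool_pos: [0.5242, -0.0017, 0.1829]
tool_rot: [0.002, 0.635, 0.772, -0.001]
contact_force: [-11.9, -2.2, 16.7]
gripper_width: 0.29
```

```bash
python3 log.py
```

```text
t3.70 y44.6 z64.9 alpha39.1 Rp70.8 | Fx-12.1 Fy0.1 Fz16.7 | rxF 0.735 ft -0.375  w24.7 [-0.755  1.917 -0.066]
```

{"fn": "servo_tool", "kwargs": {"deltas": [[[24, -1.0, 4.9, -5.0, 0], [24, -1.8, 9.3, -10.5, 0]]]}}

```text
time: 3.95
tool_pos: [0.5221, 0.009, 0.1724]
tool_rot: [0.0, 0.635, 0.773, -0.0]
contact_force: [-14.0, 3.0, 17.9]
gripper_width: 0.29
```

```bash
python3 log.py;  python3 - <<'E'
from h import *
cv2.imwrite("pics/w3.png",grab_frame("wrist")[:,:,::-1])
cv2.imwrite("pics/s3.png",cv2.resize(grab_frame("scene")[140:260,180:340,::-1],None,fx=4,fy=4))
E
python3 log.py
```

```text
t3.95 y55.5 z54.4 alpha51.3 Rp71.1 | Fx-13.2 Fy5.6 Fz17.9 | rxF 0.686 ft 0.292  w24.7 [-0.113  2.111 -0.097]
t4.05 y56.3 z53.5 alpha52.3 Rp71.1 | Fx-10.7 Fy5.7 Fz14.8 | rxF 0.527 ft 0.633  w25.0 [ 0.293  1.811 -0.1  ]
```

View pics/w3.png

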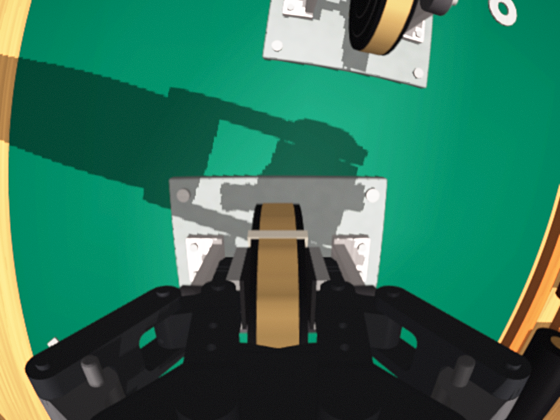

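View pics/s3.png

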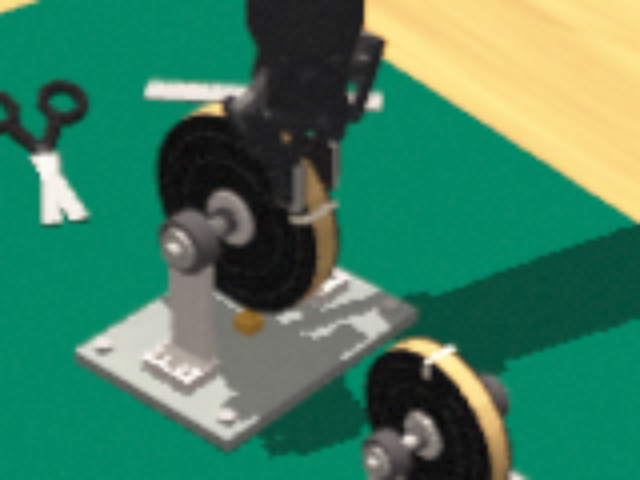

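```bash
cat > log.py <<'E'
from h import *
import json,sys
s=state()
C=np.array([.5325,-.0455,.118])
d={k:(np.array(v).tolist()) for k,v in s.items()}
d["dir"]=sys.argv[1] if len(sys.argv)>1 else "0"
open("log.jsonl","a").write(json.dumps(d)+"\n")
r=s["tool_pos"]-C;F=s["contact_force"];T=s["ft_torque"]
ax=np.array([*AX,0]);ay=np.array([*AY,0]);y=r@ay;z=r[2]
L=.157
M=T@ax+y*F[2]-(z+L)*(F@ay)
a=np.degrees(np.arctan2(y,z-.010))
print("t%.2f y%.1f z%.1f a%.1f Rp%.1f|F %.1f %.1f %.1f|M %.2f"%(s["time"],y*1e3,z*1e3,a,np.hypot(y,z-.01)*1e3,F@ax,F@ay,F[2],M),"T",T.round(3),"eff",s["joint_efforts"].round(2),"q",s["joint_pos"].round(3))
E
python3 log.py s
python3 -c "
from plant import *
for i in range(4): grab_frame('wrist');import subprocess;exec(open('log.py').read())"
```

```text
t4.05 y56.3 z53.5 a52.3 Rp71.1|F -10.7 5.7 14.8|M 0.27 T [ 0.293  1.811 -0.1  ] eff [-2.240e+00 -2.310e+01 -3.319e+01 -3.500e-01 -3.120e+00 -3.000e-02] q [-1.240e-01 -1.330e-01  1.928e+00  1.000e-03  1.348e+00 -3.200e-01]
t4.10 y56.3 z53.5 a52.3 Rp71.1|F -10.2 5.8 14.3|M 0.20 T [ 0.27   1.872 -0.089] eff [ -2.35 -23.05 -33.19  -0.38  -3.13  -0.04] q [-1.240e-01 -1.330e-01  1.928e+00  1.000e-03  1.348e+00 -3.200e-01]
t4.15 y56.2 z53.5 a52.2 Rp71.1|F -10.4 6.5 13.4|M -0.01 T [ 0.273  1.803 -0.025] eff [ -2.42 -23.03 -33.2   -0.39  -3.14  -0.04] q [-1.250e-01 -1.330e-01  1.928e+00  1.000e-03  1.348e+00 -3.200e-01]
t4.20 y56.3 z53.5 a52.3 Rp71.1|F -10.8 7.2 13.8|M -0.09 T [0.298 1.828 0.018] eff [-2.460e+00 -2.301e+01 -3.320e+01 -3.900e-01 -3.140e+00 -3.000e-02] q [-1.250e-01 -1.330e-01  1.928e+00  1.000e-03  1.348e+00 -3.200e-01]
t4.25 y56.3 z53.5 a52.3 Rp71.1|F -11.2 6.6 15.0|M 0.15 T [ 0.339  1.869 -0.041] eff [-2.480e+00 -2.301e+01 -3.321e+01 -4.000e-01 -3.140e+00 -3.000e-02] q [-1.250e-01 -1.330e-01  1.928e+00  1.000e-03  1.348e+00 -3.200e-01]
```

```bash
python3 rows.py 71 54 -2 5 11
```

```text
54.0 -> 44.0 [[0.3, -1.5, 2.0], [0.6, -3.0, 3.9], [0.9, -4.6, 5.8], [1.2, -6.3, 7.6], [1.5, -8.0, 9.3]]
44.0 -> 34.0 [[0.3, -1.8, 1.7], [0.7, -3.6, 3.3], [1.1, -5.5, 4.9], [1.4, -7.4, 6.4], [1.8, -9.4, 7.8]]
34.0 -> 24.0 [[0.4, -2.0, 1.3], [0.8, -4.1, 2.6], [1.2, -6.3, 3.8], [1.6, -8.4, 5.0], [2.1, -10.6, 6.0]]
24.0 -> 14.0 [[0.4, -2.2, 1.0], [0.9, -4.5, 1.9], [1.3, -6.8, 2.7], [1.8, -9.1, 3.4], [2.2, -11.5, 4.0]]
14.0 -> 4.0 [[0.5, -2.4, 0.6], [0.9, -4.8, 1.0], [1.4, -7.2, 1.4], [1.9, -9.6, 1.7], [2.3, -12.0, 1.9]]
4.0 -> -6.0 [[0.5, -2.4, 0.1], [0.9, -4.9, 0.2], [1.4, -7.3, 0.1], [1.9, -9.7, 0.0], [2.4, -12.1, -0.2]]
-6.0 -> -16.0 [[0.5, -2.4, -0.3], [0.9, -4.8, -0.7], [1.4, -7.2, -1.2], [1.9, -9.6, -1.7], [2.3, -11.9, -2.4]]
-16.0 -> -26.0 [[0.5, -2.3, -0.7], [0.9, -4.6, -1.5], [1.3, -6.9, -2.4], [1.8, -9.1, -3.4], [2.2, -11.3, -4.4]]
-26.0 -> -36.0 [[0.4, -2.2, -1.1], [0.8, -4.3, -2.3], [1.2, -6.4, -3.6], [1.6, -8.4, -5.0], [2.0, -10.4, -6.4]]
-36.0 -> -46.0 [[0.4, -1.9, -1.5], [0.7, -3.8, -3.1], [1.1, -5.7, -4.7], [1.4, -7.4, -6.4], [1.8, -9.2, -8.1]]
-46.0 -> -56.0 [[0.3, -1.7, -1.8], [0.6, -3.3, -3.7], [0.9, -4.8, -5.6], [1.2, -6.3, -7.6], [1.5, -7.6, -9.6]]
```

{"fn": "servo_tool", "kwargs": {"deltas": [[[24, -0.2, 0.9, 3.8, 0], [24, 0.1, -0.6, 5.7, 0], [24, 0.4, -2.2, 7.6, 0], [24, 0.7, -3.9, 9.4, 0], [24, 1.0, -5.6, 11.1, 0]]]}}

```text
time: 4.88
tool_pos: [0.5228, 0.0044, 0.1769]
tool_rot: [-0.001, 0.635, 0.772, 0.001]
contact_force: [4.4, 5.8, -11.2]
gripper_width: 0.294
```

```bash
python3 log.py -
```

```text
t4.88 y50.9 z58.9 a46.1 Rp70.6|F 5.4 4.9 -11.2|M -0.54 T [ 1.213 -0.517  0.076] eff [ -1.82 -35.13 -40.04  -1.59   0.8    0.1 ] q [-0.136 -0.137  1.921  0.004  1.358 -0.331]
```

{"fn": "servo_tool", "kwargs": {"deltas": [[[24, 0.3, -1.8, 1.7, 0], [24, 0.7, -3.6, 3.3, 0], [24, 1.1, -5.5, 4.9, 0], [24, 1.4, -7.4, 6.4, 0], [24, 1.8, -9.4, 7.8, 0]]]}}

```text
time: 5.5
tool_pos: [0.5246, -0.005, 0.1842]
tool_rot: [-0.001, 0.635, 0.772, 0.001]
contact_force: [5.6, 4.4, -12.6]
gripper_width: 0.292
```

```bash
python3 log.py -
```

```text
t5.50 y41.3 z66.2 a36.3 Rp69.7|F 6.3 3.2 -12.6|M -0.39 T [ 1.028 -0.827 -0.117] eff [ -2.28 -36.14 -40.96  -1.68   1.15   0.06] q [-0.153 -0.139  1.911  0.004  1.371 -0.348]
```

{"fn": "servo_tool", "kwargs": {"deltas": [[[24, 0.4, -2.0, 1.3, 0], [24, 0.8, -4.1, 2.6, 0], [24, 1.2, -6.3, 3.8, 0], [24, 1.6, -8.4, 5.0, 0], [24, 2.1, -10.6, 6.0, 0]]]}}

```text
time: 6.12
tool_pos: [0.5266, -0.0152, 0.19]
tool_rot: [-0.002, 0.635, 0.772, 0.002]
contact_force: [5.3, 6.4, -12.5]
gripper_width: 0.288
```

```bash
python3 log.py -
```

```text
t6.12 y30.8 z72.0 a26.4 Rp69.3|F 6.4 5.2 -12.5|M -0.27 T [ 1.476 -0.696  0.054] eff [ -2.78 -36.23 -41.16  -2.05   0.93   0.1 ] q [-0.172 -0.138  1.9    0.005  1.381 -0.368]
```

{"fn": "servo_tool", "kwargs": {"deltas": [[[24, 0.4, -2.2, 1.0, 0], [24, 0.9, -4.5, 1.9, 0], [24, 1.3, -6.8, 2.7, 0], [24, 1.8, -9.1, 3.4, 0], [24, 2.2, -11.5, 4.0, 0]]]}}

```text
time: 6.75
tool_pos: [0.5288, -0.0263, 0.1942]
tool_rot: [-0.002, 0.635, 0.772, 0.002]
contact_force: [4.5, 6.3, -10.2]
gripper_width: 0.292
```

```bash
python3 log.py -
```

```text
t6.75 y19.6 z76.2 a16.5 Rp69.1|F 5.7 5.3 -10.2|M -0.23 T [ 1.359 -0.639  0.059] eff [ -3.88 -35.84 -40.96  -2.33   0.74   0.06] q [-0.193 -0.135  1.89   0.006  1.389 -0.389]
```

{"fn": "servo_tool", "kwargs": {"deltas": [[[24, 0.5, -2.4, 0.6, 0], [24, 0.9, -4.8, 1.0, 0], [24, 1.4, -7.2, 1.4, 0], [24, 1.9, -9.6, 1.7, 0], [24, 2.3, -12.0, 1.9, 0]]]}}

```text
time: 7.38
tool_pos: [0.5311, -0.0379, 0.1966]
tool_rot: [-0.002, 0.635, 0.773, 0.002]
contact_force: [2.2, 8.2, -8.2]
gripper_width: 0.291
```

```bash
python3 log.py -
```

```text
t7.38 y7.7 z78.6 a6.4 Rp69.1|F 3.7 7.6 -8.2|M -0.31 T [ 1.639 -0.312  0.07 ] eff [-4.210e+00 -3.480e+01 -4.024e+01 -2.490e+00  2.400e-01  4.000e-02] q [-0.214 -0.13   1.881  0.006  1.393 -0.41 ]
```

{"fn": "servo_tool", "kwargs": {"deltas": [[[24, 0.5, -2.4, 0.1, 0], [24, 0.9, -4.9, 0.2, 0], [24, 1.4, -7.3, 0.1, 0], [24, 1.9, -9.7, 0.0, 0], [24, 2.4, -12.1, -0.2, 0]]]}}

```text
time: 8.0
tool_pos: [0.5335, -0.0499, 0.1972]
tool_rot: [-0.003, 0.635, 0.773, 0.002]
contact_force: [1.8, 10.3, -6.1]
gripper_width: 0.292
```

```bash
python3 log.py -
```

```text
t8.00 y-4.5 z79.2 a-3.7 Rp69.3|F 3.7 9.8 -6.1|M -0.49 T [ 1.842 -0.033  0.097] eff [ -4.38 -33.38 -39.3   -2.56  -0.46   0.11] q [-0.235 -0.122  1.873  0.006  1.393 -0.431]
```

{"fn": "servo_tool", "kwargs": {"deltas": [[[24, 0.5, -2.4, -0.3, 0], [24, 0.9, -4.8, -0.7, 0], [24, 1.4, -7.2, -1.2, 0], [24, 1.9, -9.6, -1.7, 0], [24, 2.3, -11.9, -2.4, 0]]]}}

```text
time: 8.62
tool_pos: [0.536, -0.062, 0.1958]
tool_rot: [-0.002, 0.635, 0.773, 0.002]
contact_force: [-0.9, 8.1, -1.2]
gripper_width: 0.291
```

```bash
python3 log.py -
```

```text
t8.62 y-16.9 z77.8 a-14.0 Rp69.9|F 0.6 8.2 -1.2|M -0.08 T [1.806 0.263 0.18 ] eff [ -4.08 -31.83 -37.94  -2.31  -1.02   0.13] q [-0.256 -0.111  1.866  0.006  1.39  -0.452]
```

{"fn": "servo_tool", "kwargs": {"deltas": [[[24, 0.5, -2.3, -0.7, 0], [24, 0.9, -4.6, -1.5, 0], [24, 1.3, -6.9, -2.4, 0], [24, 1.8, -9.1, -3.4, 0], [24, 2.2, -11.3, -4.4, 0]]]}}

```text
time: 9.25
tool_pos: [0.5383, -0.074, 0.1925]
tool_rot: [-0.001, 0.635, 0.772, 0.002]
contact_force: [-2.7, 5.4, 2.6]
gripper_width: 0.293
```

```bash
python3 log.py -
```

```text
t9.25 y-29.1 z74.5 a-24.3 Rp70.8|F -1.6 5.8 2.6|M -0.03 T [1.326 0.525 0.188] eff [ -3.35 -30.55 -36.69  -1.78  -1.39  -0.  ] q [-0.276 -0.099  1.86   0.004  1.382 -0.471]
```

{"fn": "servo_tool", "kwargs": {"deltas": [[[24, 0.4, -2.2, -1.1, 0], [24, 0.8, -4.3, -2.3, 0], [24, 1.2, -6.4, -3.6, 0], [24, 1.6, -8.4, -5.0, 0], [24, 2.0, -10.4, -6.4, 0]]]}}

```text
time: 9.88
tool_pos: [0.5406, -0.0853, 0.1872]
tool_rot: [-0.0, 0.635, 0.772, 0.001]
contact_force: [-3.4, 2.4, 6.4]
gripper_width: 0.29
```

```bash
python3 log.py -
```

```text
t9.88 y-40.6 z69.2 a-34.5 Rp71.8|F -2.9 3.0 6.4|M 0.17 T [0.963 0.817 0.145] eff [-1.550e+00 -2.922e+01 -3.492e+01 -9.600e-01 -1.650e+00  3.000e-02] q [-0.294 -0.086  1.857  0.002  1.371 -0.489]
```

{"fn": "servo_tool", "kwargs": {"deltas": [[[24, 0.4, -1.9, -1.5, 0], [24, 0.7, -3.8, -3.1, 0], [24, 1.1, -5.7, -4.7, 0], [24, 1.4, -7.4, -6.4, 0], [24, 1.8, -9.2, -8.1, 0]]]}}

```text
time: 10.5
tool_pos: [0.5427, -0.0956, 0.18]
tool_rot: [0.001, 0.635, 0.772, 0.0]
contact_force: [-7.1, 0.2, 8.2]
gripper_width: 0.292
```

```bash
python3 log.py -
```

```text
t10.50 y-51.2 z62.0 a-44.5 Rp72.9|F -6.9 1.5 8.2|M -0.03 T [0.546 0.973 0.155] eff [  0.17 -28.45 -33.55  -0.04  -1.65   0.08] q [-0.309 -0.07   1.855 -0.     1.356 -0.504]
```

```bash
python3 rows.py 71 -46 2 5 10
```

```text
-46.0 -> -36.0 [[-0.3, 1.7, 1.8], [-0.7, 3.5, 3.4], [-1.0, 5.3, 5.1], [-1.4, 7.2, 6.6], [-1.8, 9.2, 8.1]]
-36.0 -> -26.0 [[-0.4, 2.0, 1.4], [-0.8, 4.0, 2.8], [-1.2, 6.1, 4.0], [-1.6, 8.2, 5.2], [-2.0, 10.4, 6.4]]
-26.0 -> -16.0 [[-0.4, 2.2, 1.0], [-0.9, 4.4, 2.0], [-1.3, 6.7, 2.9], [-1.8, 9.0, 3.7], [-2.2, 11.3, 4.4]]
-16.0 -> -6.0 [[-0.5, 2.3, 0.6], [-0.9, 4.7, 1.2], [-1.4, 7.1, 1.7], [-1.8, 9.5, 2.1], [-2.3, 11.9, 2.4]]
-6.0 -> 4.0 [[-0.5, 2.4, 0.2], [-0.9, 4.9, 0.3], [-1.4, 7.3, 0.4], [-1.9, 9.7, 0.3], [-2.4, 12.1, 0.2]]
4.0 -> 14.0 [[-0.5, 2.4, -0.2], [-0.9, 4.8, -0.5], [-1.4, 7.2, -0.9], [-1.9, 9.6, -1.4], [-2.3, 12.0, -1.9]]
14.0 -> 24.0 [[-0.5, 2.3, -0.6], [-0.9, 4.7, -1.4], [-1.4, 7.0, -2.2], [-1.8, 9.2, -3.1], [-2.2, 11.5, -4.0]]
24.0 -> 34.0 [[-0.4, 2.2, -1.0], [-0.8, 4.4, -2.2], [-1.3, 6.5, -3.4], [-1.7, 8.6, -4.7], [-2.1, 10.6, -6.0]]
34.0 -> 44.0 [[-0.4, 2.0, -1.4], [-0.8, 3.9, -2.9], [-1.1, 5.8, -4.5], [-1.5, 7.7, -6.1], [-1.8, 9.4, -7.8]]
44.0 -> 54.0 [[-0.3, 1.7, -1.8], [-0.7, 3.4, -3.6], [-1.0, 5.0, -5.4], [-1.3, 6.5, -7.4], [-1.5, 8.0, -9.3]]
```

{"fn": "servo_tool", "kwargs": {"deltas": [[[24, -0.3, 1.7, 1.8, 0], [24, -0.7, 3.5, 3.4, 0], [24, -1.0, 5.3, 5.1, 0], [24, -1.4, 7.2, 6.6, 0], [24, -1.8, 9.2, 8.1, 0]]]}}

```text
time: 11.12
tool_pos: [0.5412, -0.0886, 0.1851]
tool_rot: [0.003, 0.635, 0.772, -0.002]
contact_force: [2.2, -7.9, -3.9]
gripper_width: 0.29
```

```bash
python3 log.py +
```

```text
t11.12 y-44.0 z67.1 a-37.6 Rp72.1|F 0.7 -8.1 -3.9|M 0.25 T [-1.668 -0.568  0.182] eff [ 3.990e+00 -3.422e+01 -3.591e+01  2.030e+00  1.480e+00  1.000e-02] q [-0.295 -0.084  1.858 -0.006  1.362 -0.488]
```

{"fn": "servo_tool", "kwargs": {"deltas": [[[24, -0.4, 2.0, 1.4, 0], [24, -0.8, 4.0, 2.8, 0], [24, -1.2, 6.1, 4.0, 0], [24, -1.6, 8.2, 5.2, 0], [24, -2.0, 10.4, 6.4, 0]]]}}

```text
time: 11.75
tool_pos: [0.5391, -0.0778, 0.1908]
tool_rot: [0.003, 0.635, 0.772, -0.001]
contact_force: [3.7, -7.0, -6.3]
gripper_width: 0.29
```

```bash
python3 log.py +
```

```text
t11.75 y-33.0 z72.8 a-27.7 Rp70.9|F 2.3 -7.5 -6.3|M 0.29 T [-1.541 -0.711  0.125] eff [  3.23 -34.71 -37.02   1.78   1.65   0.04] q [-0.278 -0.097  1.862 -0.005  1.373 -0.471]
```

{"fn": "servo_tool", "kwargs": {"deltas": [[[24, -0.4, 2.2, 1.0, 0], [24, -0.9, 4.4, 2.0, 0], [24, -1.3, 6.7, 2.9, 0], [24, -1.8, 9.0, 3.7, 0], [24, -2.2, 11.3, 4.4, 0]]]}}

```text
time: 12.38
tool_pos: [0.5368, -0.0664, 0.1949]
tool_rot: [0.003, 0.635, 0.772, -0.001]
contact_force: [4.3, -7.4, -7.1]
gripper_width: 0.292
```

```bash
python3 log.py +
```

```text
t12.38 y-21.4 z76.9 a-17.7 Rp70.2|F 2.8 -8.1 -7.1|M 0.20 T [-1.731 -0.712 -0.027] eff [  3.57 -34.34 -37.19   1.94   1.68  -0.11] q [-0.258 -0.11   1.866 -0.005  1.382 -0.451]
```

{"fn": "servo_tool", "kwargs": {"deltas": [[[24, -0.5, 2.3, 0.6, 0], [24, -0.9, 4.7, 1.2, 0], [24, -1.4, 7.1, 1.7, 0], [24, -1.8, 9.5, 2.1, 0], [24, -2.3, 11.9, 2.4, 0]]]}}

```text
time: 13.0
tool_pos: [0.5345, -0.0548, 0.1974]
tool_rot: [0.003, 0.635, 0.772, -0.002]
contact_force: [4.2, -7.1, -7.2]
gripper_width: 0.293
```

```bash
python3 log.py +
```

```text
t13.00 y-9.5 z79.4 a-7.8 Rp70.1|F 2.8 -7.8 -7.2|M 0.19 T [-1.631 -0.585 -0.025] eff [  3.79 -33.73 -37.1    2.07   1.6   -0.05] q [-0.238 -0.121  1.872 -0.005  1.387 -0.431]
```

{"fn": "servo_tool", "kwargs": {"deltas": [[[24, -0.5, 2.4, 0.2, 0], [24, -0.9, 4.9, 0.3, 0], [24, -1.4, 7.3, 0.4, 0], [24, -1.9, 9.7, 0.3, 0], [24, -2.4, 12.1, 0.2, 0]]]}}

```text
time: 13.62
tool_pos: [0.5322, -0.043, 0.1982]
tool_rot: [0.003, 0.635, 0.772, -0.002]
contact_force: [3.3, -7.9, -2.7]
gripper_width: 0.289
```

```bash
python3 log.py +
```

```text
t13.62 y2.5 z80.2 a2.0 Rp70.2|F 1.7 -8.4 -2.7|M 0.46 T [-1.469 -0.48   0.033] eff [  4.94 -32.42 -36.35   2.53   1.43  -0.04] q [-0.217 -0.13   1.879 -0.006  1.389 -0.409]
```

{"fn": "servo_tool", "kwargs": {"deltas": [[[24, -0.5, 2.4, -0.2, 0], [24, -0.9, 4.8, -0.5, 0], [24, -1.4, 7.2, -0.9, 0], [24, -1.9, 9.6, -1.4, 0], [24, -2.3, 12.0, -1.9, 0]]]}}

```text
time: 14.25
tool_pos: [0.5299, -0.0312, 0.1972]
tool_rot: [0.003, 0.635, 0.772, -0.002]
contact_force: [0.7, -9.2, 0.4]
gripper_width: 0.29
```

```bash
python3 log.py +
```

```text
t14.25 y14.5 z79.2 a11.9 Rp70.7|F -1.1 -9.2 0.4|M 0.33 T [-1.855 -0.087  0.074] eff [  4.62 -30.04 -35.31   2.83   0.7    0.12] q [-0.196 -0.137  1.887 -0.007  1.388 -0.388]
```

{"fn": "servo_tool", "kwargs": {"deltas": [[[24, -0.5, 2.3, -0.6, 0], [24, -0.9, 4.7, -1.4, 0], [24, -1.4, 7.0, -2.2, 0], [24, -1.8, 9.2, -3.1, 0], [24, -2.2, 11.5, -4.0, 0]]]}}

```text
time: 14.88
tool_pos: [0.5277, -0.0196, 0.1943]
tool_rot: [0.003, 0.635, 0.772, -0.002]
contact_force: [-3.6, -10.2, 5.4]
gripper_width: 0.287
```

```bash
python3 log.py +
```

```text
t14.88 y26.4 z76.3 a21.7 Rp71.3|F -5.5 -9.4 5.4|M 0.78 T [-1.666  0.476  0.024] eff [  4.27 -27.48 -34.06   2.79  -0.25   0.09] q [-0.175 -0.141  1.896 -0.007  1.384 -0.367]
```

{"fn": "servo_tool", "kwargs": {"deltas": [[[24, -0.4, 2.2, -1.0, 0], [24, -0.8, 4.4, -2.2, 0], [24, -1.3, 6.5, -3.4, 0], [24, -1.7, 8.6, -4.7, 0], [24, -2.1, 10.6, -6.0, 0]]]}}

```text
time: 15.5
tool_pos: [0.5254, -0.0083, 0.1893]
tool_rot: [0.002, 0.635, 0.772, -0.002]
contact_force: [-5.6, -5.3, 9.9]
gripper_width: 0.289
```

```bash
python3 log.py +
```

```text
t15.50 y37.9 z71.3 a31.7 Rp72.1|F -6.5 -4.2 9.9|M 0.15 T [-1.388  0.957  0.031] eff [ 2.600e+00 -2.473e+01 -3.278e+01  2.100e+00 -1.370e+00  2.000e-02] q [-0.155 -0.143  1.906 -0.005  1.376 -0.348]
```

{"fn": "servo_tool", "kwargs": {"deltas": [[[24, -0.4, 2.0, -1.4, 0], [24, -0.8, 3.9, -2.9, 0], [24, -1.1, 5.8, -4.5, 0], [24, -1.5, 7.7, -6.1, 0], [24, -1.8, 9.4, -7.8, 0]]]}}

```text
time: 16.12
tool_pos: [0.5233, 0.0023, 0.1821]
tool_rot: [0.001, 0.635, 0.772, -0.001]
contact_force: [-8.0, -1.5, 14.8]
gripper_width: 0.287
```

```bash
python3 log.py +
```

```text
t16.12 y48.7 z64.1 a42.0 Rp72.8|F -8.2 0.0 14.8|M 0.22 T [-0.793  1.483 -0.015] eff [ 5.100e-01 -2.296e+01 -3.210e+01  1.130e+00 -2.340e+00 -1.000e-02] q [-0.136 -0.141  1.916 -0.003  1.365 -0.33 ]
```

```bash
cat > est.py <<'E'
from h import *
import json
from scipy.optimize import least_squares
D=[json.loads(l) for l in open("log.jsonl")]
D=[d for d in D if d["dir"] in"+-"]
C=np.array([.5325,-.0455,.118]);ax=np.array([*AX,0]);ay=np.array([*AY,0])
rows=[]
for d in D:
    q=np.array(d["joint_pos"]);tau=-np.array(d["joint_efforts"]);F=np.array(d["contact_force"]);T=np.array(d["ft_torque"]);P=np.array(d["tool_pos"])
    er=np.array([np.cos(q[0]),np.sin(q[0]),0]);et=np.array([-er[1],er[0],0])
    p=q[1]+q[2]-np.pi/2
    Mz=-tau[5]
    Mr=(tau[3]+np.sin(p)*Mz)/np.cos(p); Mt=tau[4]
    rho=P@er;s=P@et;Fr=F@er
    Ft=(tau[0]-Mz+s*Fr)/rho
    r=P-C
    rows.append(dict(dir=1 if d["dir"]=="+" else -1,y=r@ay,z=r[2],a=np.arctan2(r@ay,r[2]-.010),Fr=Fr,Ftm=F@et,Ft=Ft,Fz=F[2],Mr=Mr,Mt=Mt,Tr=T@er,Tt=T@et,Tz=T[2],t6=tau[5],er=er,et=et,F=F,T=T))
g=lambda k:np.array([r[k] for r in rows])
if __name__=="__main__":
    print("Ft eff vs ft",np.c_[g("Ft"),g("Ftm")].round(2).tolist())
    print("Ft diff sd",np.std(g("Ft")-g("Ftm")),np.mean(g("Ft")-g("Ftm")))
    # Mr - Tr = K*Ft ; Mt - Tt = -K*Fr
    A=g("Ft");b=g("Mr")-g("Tr");print("K",(A@b)/(A@A),np.std(b-A*(A@b)/(A@A)))
    A=-g("Fr");b=g("Mt")-g("Tt");print("K",(A@b)/(A@A),np.std(b-A*(A@b)/(A@A)))
    print("Tt/-Fr lever",np.polyfit(-g("Fr"),g("Tt"),1), "Mt lever",np.polyfit(-g("Fr"),g("Mt"),1))
E
python3 est.py
```

```text
Ft eff vs ft [[3.84, 6.38], [5.0, 5.17], [5.73, 7.17], [7.75, 7.05], [7.98, 8.48], [7.97, 10.48], [6.97, 7.63], [5.66, 4.5], [2.26, 1.27], [-1.37, -1.99], [-6.78, -6.89], [-5.31, -5.68], [-5.63, -6.01], [-6.24, -5.92], [-8.59, -7.05], [-8.66, -8.89], [-8.6, -10.73], [-5.71, -6.14], [-2.07, -2.62]]
Ft diff sd 1.1783633258377828 -0.10562229417754111
K 0.11301955020070732 0.09686641341958578
K 0.11188963826411549 0.10453664844645445
Tt/-Fr lever [0.17619163 0.07341695] Mt lever [0.28798621 0.0704918 ]
```

```bash
cat > fit.py <<'E'
from est import *
al=g("a");dr=g("dir");y=g("y");z=g("z")
era=g("er")@ay;eta=g("et")@ay;erx=g("er")@ax;etx=g("et")@ax
Fr=.5*g("Fr")+.5*-(g("Mt")-.07)/.288
for name in("eff","ft","mix"):
  for Frn in ("raw","sm"):
    fr=g("Fr") if Frn=="raw" else Fr
    H=.280;L=.1675
    Fa=fr*era+g("Ft")*eta
    Me=g("Mr")*erx+g("Mt")*etx+y*g("Fz")-(z+H)*Fa
    Fm=g("F")@ay
    Mf=g("T")@ax+y*g("Fz")-(z+L)*Fm
    M={"eff":Me,"ft":Mf,"mix":.7*Me+.3*Mf}[name]
    # linear: M = -a sin(al) - b cos(al) + D*dir + c + e*Fa
    for cols in ("D","Dc","Dce"):
        X=[-np.sin(al),-np.cos(al),dr]
        if "c" in cols:X.append(np.ones_like(al))
        if "e" in cols:X.append(Fa)
        X=np.array(X).T
        s,res,_,_=np.linalg.lstsq(X,M,rcond=None);sd=np.std(M-X@s)
        cov=np.linalg.inv(X.T@X)*sd**2
        # M=-A sin(beta0+al): a=A cos b0, b=A sin b0
        print(name,Frn,cols,"A %.3f beta0 %.0f D %.3f sd %.3f  err a %.3f b %.3f"%(np.hypot(s[0],s[1]),np.degrees(np.arctan2(s[1],s[0])),s[2],sd,*np.sqrt(np.diag(cov))[:2]),s[3:].round(4))
if 1:
    fr=Fr;Fa=fr*era+g("Ft")*eta;Me=g("Mr")*erx+g("Mt")*etx+y*g("Fz")-(z+.28)*Fa
    print(np.c_[np.degrees(al),dr,Me,Mf].round(2))
E
python3 fit.py
```

```text
eff raw D A 0.146 beta0 -33 D 0.275 sd 0.124  err a 0.064 b 0.032 []
eff raw Dc A 0.135 beta0 -23 D 0.275 sd 0.124  err a 0.064 b 0.293 [0.0241]
eff raw Dce A 0.133 beta0 -44 D 0.162 sd 0.115  err a 0.061 b 0.272 [-0.0282 -0.0192]
eff sm D A 0.165 beta0 -29 D 0.299 sd 0.110  err a 0.056 b 0.028 []
eff sm Dc A 0.151 beta0 14 D 0.301 sd 0.109  err a 0.056 b 0.259 [0.1066]
eff sm Dce A 0.115 beta0 -6 D 0.173 sd 0.095  err a 0.051 b 0.227 [ 0.0433 -0.0213]
ft raw D A 0.211 beta0 -20 D 0.335 sd 0.194  err a 0.099 b 0.050 []
ft raw Dc A 0.212 beta0 -21 D 0.335 sd 0.194  err a 0.100 b 0.459 [-0.0041]
ft raw Dce A 0.207 beta0 -32 D 0.246 sd 0.190  err a 0.101 b 0.452 [-0.0452 -0.0151]
ft sm D A 0.211 beta0 -20 D 0.335 sd 0.194  err a 0.099 b 0.050 []
ft sm Dc A 0.212 beta0 -21 D 0.335 sd 0.194  err a 0.100 b 0.459 [-0.0041]
ft sm Dce A 0.208 beta0 -32 D 0.245 sd 0.190  err a 0.102 b 0.452 [-0.0485 -0.015 ]
mix raw D A 0.165 beta0 -28 D 0.293 sd 0.104  err a 0.053 b 0.027 []
mix raw Dc A 0.158 beta0 -22 D 0.293 sd 0.104  err a 0.054 b 0.246 [0.0157]
mix raw Dce A 0.154 beta0 -39 D 0.187 sd 0.
[... 158 characters left out ...]
 a 0.050 b 0.229 [0.0734]
mix sm Dce A 0.139 beta0 -18 D 0.195 sd 0.084  err a 0.045 b 0.198 [ 0.0157 -0.0194]
[[ 46.12  -1.    -0.14  -0.59]
 [ 36.28  -1.    -0.38  -0.42]
 [ 26.42  -1.    -0.16  -0.32]
 [ 16.47  -1.    -0.42  -0.28]
 [  6.41  -1.    -0.35  -0.39]
 [ -3.69  -1.    -0.15  -0.59]
 [-13.98  -1.    -0.13  -0.16]
 [-24.28  -1.    -0.31  -0.09]
 [-34.46  -1.    -0.08   0.14]
 [-44.54  -1.    -0.17  -0.05]
 [-37.61   1.     0.52   0.34]
 [-27.73   1.     0.44   0.37]
 [-17.71   1.     0.38   0.28]
 [ -7.77   1.     0.38   0.28]
 [  2.01   1.     0.62   0.55]
 [ 11.88   1.     0.33   0.43]
 [ 21.7    1.     0.3    0.88]
 [ 31.73   1.     0.16   0.19]
 [ 41.99   1.     0.19   0.22]]
```

{"fn": "servo_tool", "kwargs": {"deltas": [[[45, 0, 0, 0, 0], [45, 0, 0, 0, 0], [45, 7.1, -36.3, 18.8, 0], [45, 15.1, -77.9, 13.2, 0], [45, 20.4, -104.8, -9.4, 0]]]}}

```text
time: 16.75
tool_pos: [0.545, -0.1035, 0.1707]
tool_rot: [0.002, 0.635, 0.772, 0.001]
contact_force: [-0.6, -0.0, -0.7]
gripper_width: 0.527
```

```bash
python3 log.py free; python3 - <<'E'
from h import *
cv2.imwrite("pics/w4.png",grab_frame("wrist")[:,:,::-1])
a=grab_frame("scene")[140:260,180:340,::-1]
cv2.imwrite("pics/s4.png",cv2.resize(a,None,fx=4,fy=4,interpolation=2))
E
python3 log.py free
```

```text
t16.75 y-59.3 z52.7 a-54.2 Rp73.1|F -0.5 0.1 -0.7|M 0.00 T [-0.013 -0.04   0.003] eff [  1.35 -35.76 -35.95  -0.08   0.32   0.25] q [-0.322 -0.055  1.856  0.     1.335 -0.516]
t16.85 y-58.5 z48.1 a-56.9 Rp69.8|F -0.4 0.3 -0.2|M -0.07 T [-0.027  0.022 -0.032] eff [ -1.11 -33.99 -37.3   -0.16  -0.3   -0.14] q [-0.323 -0.051  1.861 -0.     1.337 -0.514]
```

View pics/w4.png

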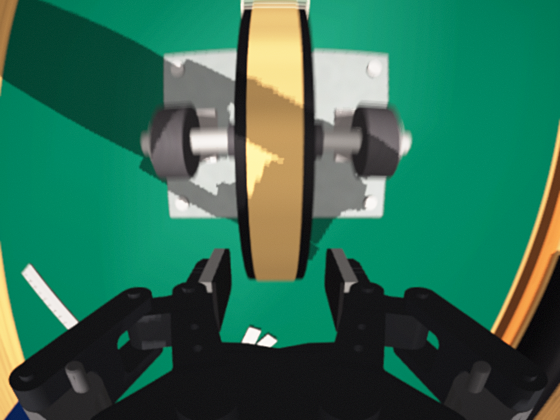

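View pics/s4.png

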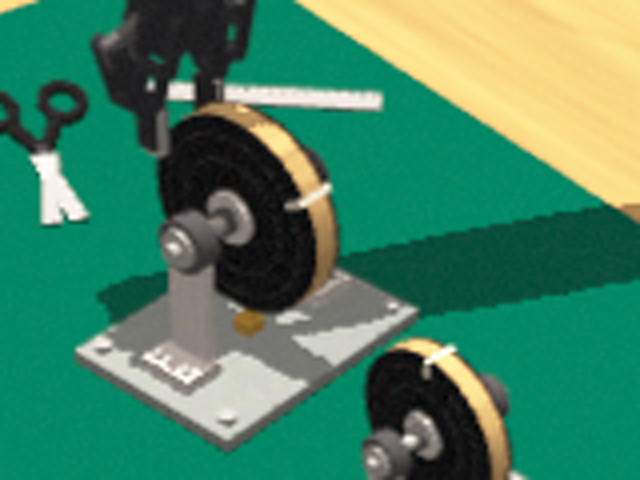

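```bash
python3 - <<'E'
from h import *
def pr(a,x,R=75):
    a=np.radians(a);p=np.array([.5325,-.0455,.118])+np.array([*AX,0])*x/1e3+R/1e3*(np.array([*AY,0])*np.sin(a)+np.array([0,0,np.cos(a)]));return (proj("scene",p)-[180,140])*4
for a in range(50,80,4): print(a,pr(a,-13).round(0),pr(a,13).round(0),pr(a,13,60).round(0))
E
```

```text
50 [318. 171.] [291. 187.] [278. 192.]
54 [321. 178.] [295. 194.] [281. 198.]
58 [324. 185.] [298. 201.] [284. 204.]
62 [327. 192.] [301. 208.] [286. 209.]
66 [330. 199.] [304. 215.] [288. 215.]
70 [332. 206.] [306. 223.] [290. 221.]
74 [334. 213.] [308. 230.] [292. 227.]
78 [335. 220.] [309. 237.] [293. 232.]
```

{"fn": "servo_tool", "kwargs": {"deltas": [[[25, 0, 0, 0, 0], [25, 0, 0, 0, 0], [25, 0, 0, 0, 0], [25, 0, 0, 0, 0]]]}}

```text
time: 17.35
tool_pos: [0.5436, -0.1009, 0.1692]
tool_rot: [0.0, 0.635, 0.773, 0.0]
contact_force: [3.8, -0.5, -3.0]
gripper_width: 0.301
```

```bash
python3 log.py grip; python3 rows.py 71 -54 3 5 7; python3 rows.py 71 -54 2.5 4 11
```

```text
t17.35 y-56.5 z51.2 a-53.9 Rp69.9|F 3.6 -1.3 -3.0|M 0.23 T [-0.117 -0.432 -0.019] eff [ -0.5  -34.9  -36.03  -0.21   0.75  -0.04] q [-3.180e-01 -5.500e-02  1.860e+00  1.000e-03  1.337e+00 -5.140e-01]
-54.0 -> -39.0 [[-0.4, 2.2, 2.9], [-0.9, 4.6, 5.8], [-1.4, 7.1, 8.5], [-1.9, 9.7, 11.0], [-2.4, 12.5, 13.4]]
-39.0 -> -24.0 [[-0.6, 2.9, 2.3], [-1.1, 5.9, 4.4], [-1.8, 9.0, 6.3], [-2.4, 12.2, 8.1], [-3.0, 15.5, 9.7]]
-24.0 -> -9.0 [[-0.7, 3.4, 1.4], [-1.3, 6.8, 2.7], [-2.0, 10.3, 3.7], [-2.7, 13.9, 4.6], [-3.4, 17.4, 5.3]]
-9.0 -> 6.0 [[-0.7, 3.6, 0.5], [-1.4, 7.3, 0.8], [-2.1, 10.9, 0.9], [-2.8, 14.6, 0.8], [-3.5, 18.2, 0.5]]
6.0 -> 21.0 [[-0.7, 3.6, -0.5], [-1.4, 7.2, -1.2], [-2.1, 10.8, -2.0], [-2.8, 14.3, -3.1], [-3.4, 17.7, -4.3]]
21.0 -> 36.0 [[-0.7, 3.4, -1.4], [-1.3, 6.7, -3.0], [-1.9, 9.9, -4.8], [-2.5, 13.0, -6.7], [-3.1, 16.0, -8.8]]
36.0 -> 51.0 [[-0.6, 2.9, -2.3], [-1.1, 5.7, -4.7], [-1.6, 8.3, -7.2], [-2.1, 10.8, -9.9], [-2.6, 13.2, -12.8]]
-54.0 -> -44.0 [[-0.4, 1.8, 2.5], [-0.7, 3.8, 4.8], [-1.1, 5.8, 7.1], [-1.5, 8.0, 9.3]]
-44.0 -> -34.0 [[-0.4, 2.2, 2.1], [-0.9, 4.6, 4.1], [-1.4, 7.0, 6.0], [-1.8, 9.4, 7.8]]
-34.0 -> -24.0 [[-0.5, 2.6, 1.7], [-1.0, 5.2, 3.2], [-1.5, 7.9, 4.7], [-2.1, 10.6, 6.0]]
-24.0 -> -14.0 [[-0.5, 2.8, 1.2], [-1.1, 5.7, 2.3], [-1.7, 8.6, 3.2], [-2.2, 11.5, 4.0]]
-14.0 -> -4.0 [[-0.6, 3.0, 0.7], [-1.2, 6.0, 1.2], [-1.7, 9.0, 1.7], [-2.3, 12.0, 1.9]]
-4.0 -> 6.0 [[-0.6, 3.0, 0.1], [-1.2, 6.1, 0.2], [-1.8, 9.1, 0.0], [-2.4, 12.1, -0.2]]
6.0 -> 16.0 [[-0.6, 3.0, -0.4], [-1.2, 6.0, -0.9], [-1.7, 9.0, -1.6], [-2.3, 11.9, -2.4]]
16.0 -> 26.0 [[-0.6, 2.9, -0.9], [-1.1, 5.8, -2.0], [-1.7, 8.6, -3.1], [-2.2, 11.3, -4.4]]
26.0 -> 36.0 [[-0.5, 2.7, -1.4], [-1.0, 5.3, -3.0], [-1.5, 7.9, -4.6], [-2.0, 10.4, -6.4]]
36.0 -> 46.0 [[-0.5, 2.4, -1.9], [-0.9, 4.8, -3.9], [-1.4, 7.0, -5.9], [-1.8, 9.2, -8.1]]
46.0 -> 56.0 [[-0.4, 2.1, -2.3], [-0.8, 4.0, -4.6], [-1.1, 5.9, -7.1], [-1.5, 7.6, -9.6]]
```

{"fn": "servo_tool", "kwargs": {"deltas": [[[25, -0.4, 2.2, 2.9, 0], [25, -0.9, 4.6, 5.8, 0], [25, -1.4, 7.1, 8.5, 0], [25, -1.9, 9.7, 11.0, 0], [25, -2.4, 12.5, 13.4, 0]]]}}

```text
time: 17.98
tool_pos: [0.5411, -0.0884, 0.1816]
tool_rot: [0.0, 0.635, 0.773, 0.001]
contact_force: [5.5, 0.8, -8.9]
gripper_width: 0.299
```

```bash
python3 log.py +2
```

```text
t17.98 y-43.8 z63.6 a-39.2 Rp69.2|F 5.5 -0.3 -8.9|M 0.04 T [-0.227 -0.972 -0.054] eff [ -0.86 -36.27 -37.83  -0.31   1.56  -0.05] q [-2.98e-01 -7.90e-02  1.86e+00  1.00e-03  1.36e+00 -4.93e-01]
```

{"fn": "servo_tool", "kwargs": {"deltas": [[[25, -0.6, 2.9, 2.3, 0], [25, -1.1, 5.9, 4.4, 0], [25, -1.8, 9.0, 6.3, 0], [25, -2.4, 12.2, 8.1, 0], [25, -3.0, 15.5, 9.7, 0]]]}}

```text
time: 18.6
tool_pos: [0.5381, -0.0732, 0.1912]
tool_rot: [0.0, 0.635, 0.773, 0.0]
contact_force: [6.0, -0.2, -8.1]
gripper_width: 0.299
```

```bash
python3 log.py +2
```

```text
t18.60 y-28.3 z73.2 a-24.1 Rp69.2|F 5.9 -1.4 -8.1|M 0.03 T [-0.328 -1.023  0.036] eff [-2.400e-01 -3.571e+01 -3.808e+01 -2.000e-02  1.700e+00 -4.000e-02] q [-0.272 -0.1    1.863  0.     1.377 -0.467]
```

{"fn": "servo_tool", "kwargs": {"deltas": [[[25, -0.7, 3.4, 1.4, 0], [25, -1.3, 6.8, 2.7, 0], [25, -2.0, 10.3, 3.7, 0], [25, -2.7, 13.9, 4.6, 0], [25, -3.4, 17.4, 5.3, 0]]]}}

```text
time: 19.23
tool_pos: [0.5348, -0.0564, 0.1968]
tool_rot: [0.001, 0.635, 0.773, -0.0]
contact_force: [5.8, -3.5, -8.0]
gripper_width: 0.299
```

```bash
python3 log.py +2
```

```text
t19.23 y-11.2 z78.8 a-9.2 Rp69.7|F 5.1 -4.5 -8.0|M 0.38 T [-0.612 -0.939  0.018] eff [ 8.200e-01 -3.451e+01 -3.766e+01  4.900e-01  1.730e+00 -3.000e-02] q [-2.430e-01 -1.190e-01  1.871e+00 -1.000e-03  1.388e+00 -4.380e-01]
```

{"fn": "servo_tool", "kwargs": {"deltas": [[[25, -0.7, 3.6, 0.5, 0], [25, -1.4, 7.3, 0.8, 0], [25, -2.1, 10.9, 0.9, 0], [25, -2.8, 14.6, 0.8, 0], [25, -3.5, 18.2, 0.5, 0]]]}}

```text
time: 19.85
tool_pos: [0.5314, -0.0389, 0.1982]
tool_rot: [0.002, 0.635, 0.772, -0.001]
contact_force: [3.4, -4.7, -3.6]
gripper_width: 0.296
```

```bash
python3 log.py +2
```

```text
t19.85 y6.7 z80.2 a5.4 Rp70.5|F 2.5 -5.2 -3.6|M 0.24 T [-0.882 -0.586  0.014] eff [ 1.920e+00 -3.216e+01 -3.645e+01  1.130e+00  1.280e+00 -3.000e-02] q [-0.211 -0.132  1.881 -0.003  1.391 -0.406]
```

{"fn": "servo_tool", "kwargs": {"deltas": [[[25, -0.7, 3.6, -0.5, 0], [25, -1.4, 7.2, -1.2, 0], [25, -2.1, 10.8, -2.0, 0], [25, -2.8, 14.3, -3.1, 0], [25, -3.4, 17.7, -4.3, 0]]]}}

```text
time: 20.48
tool_pos: [0.5279, -0.0209, 0.1949]
tool_rot: [0.001, 0.635, 0.772, -0.0]
contact_force: [-1.1, -3.7, 2.2]
gripper_width: 0.297
```

```bash
python3 log.py +2
```

```text
t20.48 y25.0 z76.9 a20.5 Rp71.4|F -1.8 -3.4 2.2|M 0.01 T [-0.876  0.044  0.034] eff [ 1.930e+00 -2.844e+01 -3.442e+01  1.290e+00  1.400e-01 -3.000e-02] q [-0.18  -0.14   1.894 -0.002  1.387 -0.374]
```

{"fn": "servo_tool", "kwargs": {"deltas": [[[25, -0.7, 3.4, -1.4, 0], [25, -1.3, 6.7, -3.0, 0], [25, -1.9, 9.9, -4.8, 0], [25, -2.5, 13.0, -6.7, 0], [25, -3.1, 16.0, -8.8, 0]]]}}

```text
time: 21.1
tool_pos: [0.5245, -0.0037, 0.1859]
tool_rot: [-0.0, 0.635, 0.773, 0.0]
contact_force: [-3.5, -1.8, 6.7]
gripper_width: 0.299
```

```bash
python3 log.py +2
```

```text
t21.10 y42.6 z67.9 a36.3 Rp71.9|F -3.8 -1.1 6.7|M 0.13 T [-0.505  0.439  0.006] eff [  0.75 -26.37 -33.25   0.81  -0.57  -0.04] q [-1.490e-01 -1.410e-01  1.910e+00  1.000e-03  1.373e+00 -3.440e-01]
```

{"fn": "servo_tool", "kwargs": {"deltas": [[[25, -0.6, 2.9, -2.3, 0], [25, -1.1, 5.7, -4.7, 0], [25, -1.6, 8.3, -7.2, 0], [25, -2.1, 10.8, -9.9, 0], [25, -2.6, 13.2, -12.8, 0]]]}}

```text
time: 21.72
tool_pos: [0.5217, 0.0102, 0.1732]
tool_rot: [-0.001, 0.635, 0.773, 0.001]
contact_force: [-3.5, 1.1, 7.2]
gripper_width: 0.293
```

```bash
python3 log.py +2;python3 - <<'E'
from h import *
cv2.imwrite("pics/w5.png",grab_frame("wrist")[:,:,::-1])
a=grab_frame("scene")[140:260,180:340,::-1]
cv2.imwrite("pics/s5.png",cv2.resize(a,None,fx=4,fy=4,interpolation=2))
E
```

```text
t21.73 y56.7 z55.2 a51.4 Rp72.5|F -3.2 1.8 7.2|M -0.01 T [-0.157  0.573 -0.051] eff [ -0.54 -25.8  -32.88   0.23  -0.9   -0.05] q [-0.124 -0.135  1.927  0.002  1.351 -0.32 ]
```

View pics/w5.png

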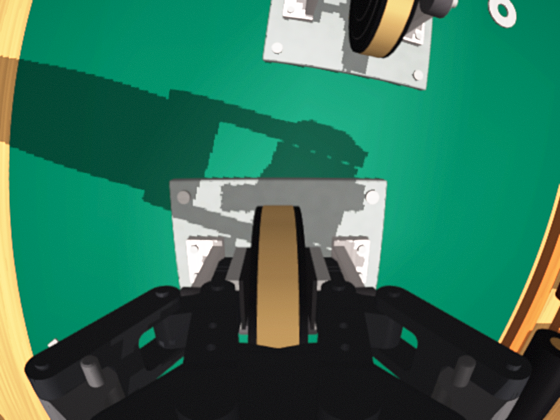

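View pics/s5.png

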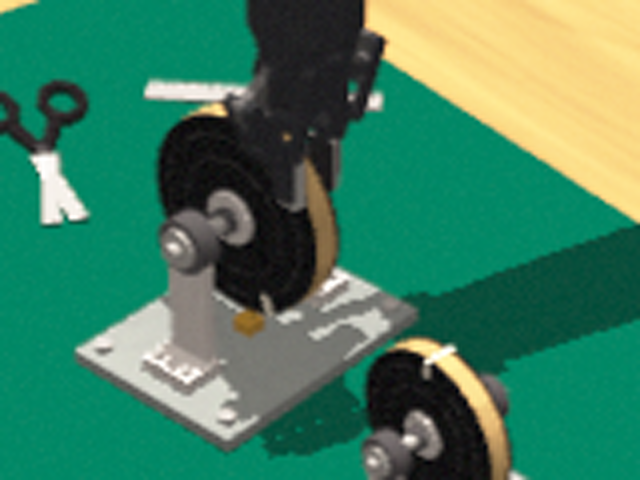

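{"fn": "servo_tool", "kwargs": {"deltas": [[[45, 0, 0, 0, 0], [45, 0, 0, 0, 0], [45, 8.2, -42.1, 25.2, 0], [45, 16.3, -83.7, 19.6, 0], [45, 20.9, -107.6, 0.9, 0]]]}}

```text
time: 22.45
tool_pos: [0.544, -0.1004, 0.1742]
tool_rot: [0.001, 0.636, 0.772, 0.001]
contact_force: [0.5, -0.1, -0.5]
gripper_width: 0.526
```

{"fn": "servo_tool", "kwargs": {"deltas": [[[30, 0, 0, 0, 0], [25, 0, 0, 0, 0], [25, 0, 0, 0, 0], [25, 0, 0, 0, 0]]]}}

```text
time: 22.95
tool_pos: [0.543, -0.0977, 0.1726]
tool_rot: [0.0, 0.635, 0.773, 0.0]
contact_force: [4.9, 1.1, -7.8]
gripper_width: 0.295
```

```bash
python3 log.py grip; python3 rows.py 71 -50 2.5 4 10;python3 rows.py 71 50 -2.5 4 10
```

```text
t22.95 y-53.2 z54.6 a-50.0 Rp69.5|F 5.1 0.2 -7.8|M 0.15 T [-0.066 -0.856 -0.075] eff [ -0.96 -36.08 -37.03  -0.4    1.34  -0.05] q [-3.130e-01 -6.200e-02  1.859e+00  1.000e-03  1.343e+00 -5.090e-01]
-50.0 -> -40.0 [[-0.4, 2.0, 2.3], [-0.8, 4.1, 4.6], [-1.2, 6.3, 6.7], [-1.7, 8.6, 8.8]]
-40.0 -> -30.0 [[-0.5, 2.4, 1.9], [-0.9, 4.8, 3.8], [-1.4, 7.4, 5.5], [-1.9, 10.0, 7.1]]
-30.0 -> -20.0 [[-0.5, 2.7, 1.5], [-1.0, 5.4, 2.9], [-1.6, 8.2, 4.1], [-2.1, 11.0, 5.2]]
-20.0 -> -10.0 [[-0.6, 2.9, 1.0], [-1.1, 5.8, 1.9], [-1.7, 8.8, 2.6], [-2.3, 11.7, 3.2]]
-10.0 -> 0.0 [[-0.6, 3.0, 0.5], [-1.2, 6.0, 0.8], [-1.8, 9.1, 1.0], [-2.4, 12.1, 1.1]]
0.0 -> 10.0 [[-0.6, 3.0, -0.1], [-1.2, 6.1, -0.3], [-1.8, 9.1, -0.6], [-2.4, 12.1, -1.1]]
10.0 -> 20.0 [[-0.6, 3.0, -0.6], [-1.2, 5.9, -1.3], [-1.7, 8.9, -2.2], [-2.3, 11.7, -3.2]]
20.0 -> 30.0 [[-0.6, 2.8, -1.1], [-1.1, 5.6, -2.4], [-1.6, 8.3, -3.7], [-2.1, 11.0, -5.2]]
30.0 -> 40.0 [[-0.5, 2.6, -1.6], [-1.0, 5.1, -3.3], [-1.5, 7.6, -5.2], [-1.9, 10.0, -7.1]]
40.0 -> 50.0 [[-0.4, 2.3, -2.0], [-0.9, 4.5, -4.2], [-1.3, 6.6, -6.4], [-1.7, 8.6, -8.8]]
50.0 -
[... 188 characters left out ...]
2.7, 1.5], [1.0, -5.4, 2.9], [1.6, -8.2, 4.1], [2.1, -11.0, 5.2]]
20.0 -> 10.0 [[0.6, -2.9, 1.0], [1.1, -5.8, 1.9], [1.7, -8.8, 2.6], [2.3, -11.7, 3.2]]
10.0 -> 0.0 [[0.6, -3.0, 0.5], [1.2, -6.0, 0.8], [1.8, -9.1, 1.0], [2.4, -12.1, 1.1]]
0.0 -> -10.0 [[0.6, -3.0, -0.1], [1.2, -6.1, -0.3], [1.8, -9.1, -0.6], [2.4, -12.1, -1.1]]
-10.0 -> -20.0 [[0.6, -3.0, -0.6], [1.2, -5.9, -1.3], [1.7, -8.9, -2.2], [2.3, -11.7, -3.2]]
-20.0 -> -30.0 [[0.6, -2.8, -1.1], [1.1, -5.6, -2.4], [1.6, -8.3, -3.7], [2.1, -11.0, -5.2]]
-30.0 -> -40.0 [[0.5, -2.6, -1.6], [1.0, -5.1, -3.3], [1.5, -7.6, -5.2], [1.9, -10.0, -7.1]]
-40.0 -> -50.0 [[0.4, -2.3, -2.0], [0.9, -4.5, -4.2], [1.3, -6.6, -6.4], [1.7, -8.6, -8.8]]
```

{"fn": "servo_tool", "kwargs": {"deltas": [[[25, -0.4, 2.0, 2.3, 0], [25, -0.8, 4.1, 4.6, 0], [25, -1.2, 6.3, 6.7, 0], [25, -1.7, 8.6, 8.8, 0]]]}}

```text
time: 23.45
tool_pos: [0.5412, -0.089, 0.1811]
tool_rot: [-0.0, 0.635, 0.773, 0.001]
contact_force: [6.2, 0.7, -8.3]
gripper_width: 0.299
```

```bash
python3 log.py +3
```

```text
t23.45 y-44.3 z63.1 a-39.8 Rp69.2|F 6.2 -0.5 -8.3|M 0.24 T [-0.042 -1.05  -0.05 ] eff [ -1.49 -36.34 -37.84  -0.64   1.56  -0.05] q [-2.990e-01 -7.700e-02  1.859e+00  1.000e-03  1.359e+00 -4.950e-01]
```

{"fn": "servo_tool", "kwargs": {"deltas": [[[25, -0.5, 2.4, 1.9, 0], [25, -0.9, 4.8, 3.8, 0], [25, -1.4, 7.4, 5.5, 0], [25, -1.9, 10.0, 7.1, 0]]]}}

```text
time: 23.95
tool_pos: [0.5393, -0.0792, 0.1881]
tool_rot: [0.0, 0.635, 0.773, 0.0]
contact_force: [6.8, -0.9, -8.2]
gripper_width: 0.3
```

```bash
python3 log.py +3
```

```text
t23.95 y-34.4 z70.1 a-29.8 Rp69.2|F 6.5 -2.1 -8.2|M 0.43 T [-0.135 -1.035 -0.048] eff [ -0.91 -36.13 -38.13  -0.37   1.7   -0.04] q [-2.830e-01 -9.200e-02  1.861e+00  1.000e-03  1.372e+00 -4.780e-01]
```

{"fn": "servo_tool", "kwargs": {"deltas": [[[25, -0.5, 2.7, 1.5, 0], [25, -1.0, 5.4, 2.9, 0], [25, -1.6, 8.2, 4.1, 0], [25, -2.1, 11.0, 5.2, 0]]]}}

```text
time: 24.45
tool_pos: [0.5372, -0.0686, 0.1933]
tool_rot: [0.0, 0.635, 0.773, 0.0]
contact_force: [7.6, -1.6, -8.3]
gripper_width: 0.301
```

```bash
python3 log.py +3
```

```text
t24.45 y-23.6 z75.3 a-19.9 Rp69.4|F 7.2 -3.1 -8.3|M 0.33 T [-0.388 -1.035  0.022] eff [-6.000e-02 -3.564e+01 -3.811e+01  1.000e-02  1.790e+00 -4.000e-02] q [-0.264 -0.106  1.865 -0.     1.382 -0.46 ]
```

{"fn": "servo_tool", "kwargs": {"deltas": [[[25, -0.6, 2.9, 1.0, 0], [25, -1.1, 5.8, 1.9, 0], [25, -1.7, 8.8, 2.6, 0], [25, -2.3, 11.7, 3.2, 0]]]}}

```text
time: 24.95
tool_pos: [0.535, -0.0575, 0.1967]
tool_rot: [0.001, 0.635, 0.773, -0.0]
contact_force: [6.3, -2.8, -7.9]
gripper_width: 0.301
```

```bash
python3 log.py +3
```

```text
t24.95 y-12.3 z78.7 a-10.1 Rp69.8|F 5.7 -3.9 -7.9|M 0.18 T [-0.663 -1.02  -0.009] eff [ 8.400e-01 -3.485e+01 -3.772e+01  4.600e-01  1.880e+00 -3.000e-02] q [-2.450e-01 -1.180e-01  1.870e+00 -1.000e-03  1.388e+00 -4.400e-01]
```

{"fn": "servo_tool", "kwargs": {"deltas": [[[25, -0.6, 3.0, 0.5, 0], [25, -1.2, 6.0, 0.8, 0], [25, -1.8, 9.1, 1.0, 0], [25, -2.4, 12.1, 1.1, 0]]]}}

```text
time: 25.45
tool_pos: [0.5327, -0.046, 0.1984]
tool_rot: [0.002, 0.635, 0.773, -0.001]
contact_force: [5.4, -3.9, -7.2]
gripper_width: 0.298
```

```bash
python3 log.py +3
```

```text
t25.45 y-0.5 z80.4 a-0.4 Rp70.4|F 4.6 -4.9 -7.2|M 0.16 T [-0.842 -0.932 -0.05 ] eff [ 1.800e+00 -3.358e+01 -3.700e+01  9.600e-01  1.780e+00 -3.000e-02] q [-0.224 -0.128  1.876 -0.003  1.391 -0.419]
```

{"fn": "servo_tool", "kwargs": {"deltas": [[[25, -0.6, 3.0, -0.1, 0], [25, -1.2, 6.1, -0.3, 0], [25, -1.8, 9.1, -0.6, 0], [25, -2.4, 12.1, -1.1, 0]]]}}

```text
time: 25.95
tool_pos: [0.5305, -0.0344, 0.1981]
tool_rot: [0.002, 0.635, 0.773, -0.001]
contact_force: [4.1, -5.2, -3.4]
gripper_width: 0.299
```

```bash
python3 log.py +3
```

```text
t25.95 y11.3 z80.1 a9.1 Rp71.0|F 3.0 -5.8 -3.4|M 0.04 T [-1.179 -0.755  0.037] eff [ 2.620e+00 -3.166e+01 -3.582e+01  1.410e+00  1.400e+00 -3.000e-02] q [-0.203 -0.136  1.884 -0.004  1.391 -0.397]
```

{"fn": "servo_tool", "kwargs": {"deltas": [[[25, -0.6, 3.0, -0.6, 0], [25, -1.2, 5.9, -1.3, 0], [25, -1.7, 8.9, -2.2, 0], [25, -2.3, 11.7, -3.2, 0]]]}}

```text
time: 26.45
tool_pos: [0.5282, -0.0229, 0.1958]
tool_rot: [0.002, 0.635, 0.773, -0.001]
contact_force: [2.2, -5.5, 0.3]
gripper_width: 0.297
```

```bash
python3 log.py +3
```

```text
t26.45 y23.0 z77.8 a18.7 Rp71.6|F 1.1 -5.8 0.3|M 0.16 T [-1.166 -0.329  0.01 ] eff [ 2.840e+00 -2.941e+01 -3.453e+01  1.630e+00  7.800e-01 -3.000e-02] q [-0.182 -0.141  1.892 -0.004  1.387 -0.376]
```

{"fn": "servo_tool", "kwargs": {"deltas": [[[25, -0.6, 2.8, -1.1, 0], [25, -1.1, 5.6, -2.4, 0], [25, -1.6, 8.3, -3.7, 0], [25, -2.1, 11.0, -5.2, 0]]]}}

```text
time: 26.95
tool_pos: [0.5261, -0.0118, 0.1916]
tool_rot: [0.002, 0.635, 0.773, -0.001]
contact_force: [-1.2, -4.1, 4.9]
gripper_width: 0.299
```

```bash
python3 log.py +3
```

```text
t26.95 y34.3 z73.6 a28.3 Rp72.2|F -1.9 -3.8 4.9|M 0.01 T [-1.082  0.16  -0.045] eff [ 2.440e+00 -2.720e+01 -3.347e+01  1.550e+00 -7.000e-02 -3.000e-02] q [-0.162 -0.143  1.902 -0.004  1.38  -0.356]
```

{"fn": "servo_tool", "kwargs": {"deltas": [[[25, -0.5, 2.6, -1.6, 0], [25, -1.0, 5.1, -3.3, 0], [25, -1.5, 7.6, -5.2, 0], [25, -1.9, 10.0, -7.1, 0]]]}}

```text
time: 27.45
tool_pos: [0.524, -0.0012, 0.185]
tool_rot: [0.001, 0.635, 0.773, -0.001]
contact_force: [-4.8, -3.6, 8.2]
gripper_width: 0.296
```

```bash
python3 log.py +3
```

```text
t27.45 y45.1 z67.0 a38.3 Rp72.7|F -5.3 -2.6 8.2|M 0.36 T [-0.717  0.586 -0.046] eff [  1.37 -25.51 -32.75   1.14  -0.88  -0.05] q [-0.143 -0.142  1.912 -0.003  1.37  -0.337]
```

{"fn": "servo_tool", "kwargs": {"deltas": [[[25, -0.4, 2.3, -2.0, 0], [25, -0.9, 4.5, -4.2, 0], [25, -1.3, 6.6, -6.4, 0], [25, -1.7, 8.6, -8.8, 0]]]}}

```text
time: 27.95
tool_pos: [0.5222, 0.008, 0.1766]
tool_rot: [0.001, 0.635, 0.773, -0.0]
contact_force: [-5.3, 0.1, 10.3]
gripper_width: 0.297
```

```bash
python3 log.py +3
```

```text
t27.95 y54.5 z58.6 a48.3 Rp73.0|F -5.2 1.1 10.3|M 0.18 T [-0.319  0.848 -0.065] eff [-2.000e-02 -2.448e+01 -3.226e+01  4.900e-01 -1.390e+00 -6.000e-02] q [-0.126 -0.138  1.923 -0.002  1.356 -0.321]
```

{"fn": "servo_tool", "kwargs": {"deltas": [[[25, 0.4, -2.0, 2.3, 0], [25, 0.8, -4.1, 4.6, 0], [25, 1.2, -6.3, 6.7, 0], [25, 1.7, -8.6, 8.8, 0]]]}}

```text
time: 28.45
tool_pos: [0.5233, 0.0017, 0.1818]
tool_rot: [-0.002, 0.635, 0.773, 0.002]
contact_force: [2.6, 5.6, -1.9]
gripper_width: 0.298
```

```bash
python3 log.py -3
```

```text
t28.45 y48.1 z63.8 a41.8 Rp72.1|F 3.6 5.0 -1.9|M -0.02 T [ 1.244 -0.253 -0.026] eff [ -3.15 -30.93 -36.84  -1.88   0.11   0.04] q [-0.141 -0.14   1.916  0.005  1.367 -0.338]
```

{"fn": "servo_tool", "kwargs": {"deltas": [[[25, 0.5, -2.4, 1.9, 0], [25, 0.9, -4.8, 3.8, 0], [25, 1.4, -7.4, 5.5, 0], [25, 1.9, -10.0, 7.1, 0]]]}}

```text
time: 28.95
tool_pos: [0.5253, -0.0085, 0.1884]
tool_rot: [-0.002, 0.635, 0.773, 0.002]
contact_force: [3.3, 6.3, -4.2]
gripper_width: 0.298
```

```bash
python3 log.py -3
```

```text
t28.95 y37.6 z70.4 a32.0 Rp71.1|F 4.4 5.6 -4.2|M -0.51 T [ 1.035 -0.506  0.01 ] eff [ -2.71 -32.03 -37.4   -1.78   0.53   0.05] q [-0.16  -0.141  1.905  0.004  1.378 -0.356]
```

{"fn": "servo_tool", "kwargs": {"deltas": [[[25, 0.5, -2.7, 1.5, 0], [25, 1.0, -5.4, 2.9, 0], [25, 1.6, -8.2, 4.1, 0], [25, 2.1, -11.0, 5.2, 0]]]}}

```text
time: 29.45
tool_pos: [0.5274, -0.0194, 0.1934]
tool_rot: [-0.002, 0.635, 0.773, 0.002]
contact_force: [4.1, 5.6, -5.0]
gripper_width: 0.295
```

```bash
python3 log.py -3
```

```text
t29.45 y26.6 z75.4 a22.2 Rp70.6|F 5.1 4.7 -5.0|M -0.09 T [ 1.259 -0.565 -0.017] eff [ -3.09 -32.38 -37.62  -1.95   0.59   0.04] q [-0.18  -0.139  1.895  0.005  1.387 -0.376]
```

{"fn": "servo_tool", "kwargs": {"deltas": [[[25, 0.6, -2.9, 1.0, 0], [25, 1.1, -5.8, 1.9, 0], [25, 1.7, -8.8, 2.6, 0], [25, 2.3, -11.7, 3.2, 0]]]}}

```text
time: 29.95
tool_pos: [0.5297, -0.0308, 0.1967]
tool_rot: [-0.002, 0.635, 0.773, 0.002]
contact_force: [3.1, 6.5, -4.7]
gripper_width: 0.3
```

```bash
python3 log.py -3
```

```text
t29.95 y14.9 z78.7 a12.3 Rp70.3|F 4.3 5.8 -4.7|M -0.29 T [ 1.251 -0.429  0.037] eff [-3.600e+00 -3.213e+01 -3.754e+01 -2.140e+00  3.100e-01  3.000e-02] q [-0.201 -0.135  1.885  0.005  1.392 -0.397]
```

{"fn": "servo_tool", "kwargs": {"deltas": [[[25, 0.6, -3.0, 0.5, 0], [25, 1.2, -6.0, 0.8, 0], [25, 1.8, -9.1, 1.0, 0], [25, 2.4, -12.1, 1.1, 0]]]}}

```text
time: 30.45
tool_pos: [0.5321, -0.0427, 0.1982]
tool_rot: [-0.002, 0.635, 0.773, 0.002]
contact_force: [1.3, 7.7, -1.4]
gripper_width: 0.293
```

```bash
python3 log.py -3
```

```text
t30.45 y2.8 z80.2 a2.3 Rp70.2|F 2.7 7.4 -1.4|M -0.43 T [ 1.391 -0.251  0.071] eff [-3.900e+00 -3.152e+01 -3.711e+01 -2.230e+00 -8.000e-02  2.000e-02] q [-0.222 -0.128  1.877  0.006  1.395 -0.419]
```

{"fn": "servo_tool", "kwargs": {"deltas": [[[25, 0.6, -3.0, -0.1, 0], [25, 1.2, -6.1, -0.3, 0], [25, 1.8, -9.1, -0.6, 0], [25, 2.4, -12.1, -1.1, 0]]]}}

```text
time: 30.95
tool_pos: [0.5345, -0.0549, 0.1977]
tool_rot: [-0.002, 0.635, 0.773, 0.002]
contact_force: [0.2, 7.8, 1.1]
gripper_width: 0.3
```

```bash
python3 log.py -3
```

```text
t30.95 y-9.6 z79.7 a-7.8 Rp70.3|F 1.7 7.6 1.1|M -0.35 T [ 1.492 -0.003  0.069] eff [-3.780e+00 -3.051e+01 -3.624e+01 -2.110e+00 -5.500e-01  2.000e-02] q [-0.243 -0.118  1.869  0.005  1.393 -0.44 ]
```

{"fn": "servo_tool", "kwargs": {"deltas": [[[25, 0.6, -3.0, -0.6, 0], [25, 1.2, -5.9, -1.3, 0], [25, 1.7, -8.9, -2.2, 0], [25, 2.3, -11.7, -3.2, 0]]]}}

```text
time: 31.45
tool_pos: [0.5369, -0.0669, 0.1952]
tool_rot: [-0.002, 0.635, 0.773, 0.002]
contact_force: [-1.3, 6.7, 4.0]
gripper_width: 0.296
```

```bash
python3 log.py -3
```

```text
t31.45 y-21.9 z77.2 a-18.0 Rp70.7|F -0.0 6.8 4.0|M -0.30 T [1.347 0.275 0.01 ] eff [ -3.27 -29.59 -35.27  -1.78  -0.92  -0.  ] q [-0.264 -0.107  1.863  0.005  1.388 -0.46 ]
```

{"fn": "servo_tool", "kwargs": {"deltas": [[[25, 0.6, -2.8, -1.1, 0], [25, 1.1, -5.6, -2.4, 0], [25, 1.6, -8.3, -3.7, 0], [25, 2.1, -11.0, -5.2, 0]]]}}

```text
time: 31.95
tool_pos: [0.5392, -0.0784, 0.1907]
tool_rot: [-0.001, 0.635, 0.773, 0.001]
contact_force: [-2.0, 4.2, 5.7]
gripper_width: 0.299
```

```bash
python3 log.py -3
```

```text
t31.95 y-33.6 z72.7 a-28.2 Rp71.1|F -1.1 4.5 5.7|M -0.07 T [1.111 0.392 0.008] eff [-2.510e+00 -2.888e+01 -3.419e+01 -1.360e+00 -1.090e+00  1.000e-02] q [-0.283 -0.094  1.859  0.003  1.378 -0.479]
```

{"fn": "servo_tool", "kwargs": {"deltas": [[[25, 0.5, -2.6, -1.6, 0], [25, 1.0, -5.1, -3.3, 0], [25, 1.5, -7.6, -5.2, 0], [25, 1.9, -10.0, -7.1, 0]]]}}

```text
time: 32.45
tool_pos: [0.5413, -0.0891, 0.1843]
tool_rot: [-0.0, 0.635, 0.773, 0.001]
contact_force: [-3.2, 3.7, 8.5]
gripper_width: 0.298
```

```bash
python3 log.py -3; python3 - <<'E'
from h import *
cv2.imwrite("pics/w6.png",grab_frame("wrist")[:,:,::-1])
a=grab_frame("scene")[140:260,180:340,::-1]
cv2.imwrite("pics/s6.png",cv2.resize(a,None,fx=4,fy=4,interpolation=2))
E
```

```text
t32.45 y-44.5 z66.3 a-38.3 Rp71.7|F -2.5 4.3 8.5|M -0.40 T [0.852 0.556 0.052] eff [-1.490e+00 -2.835e+01 -3.310e+01 -8.700e-01 -1.190e+00  2.000e-02] q [-0.3   -0.08   1.856  0.002  1.365 -0.495]
```

View pics/s6.png

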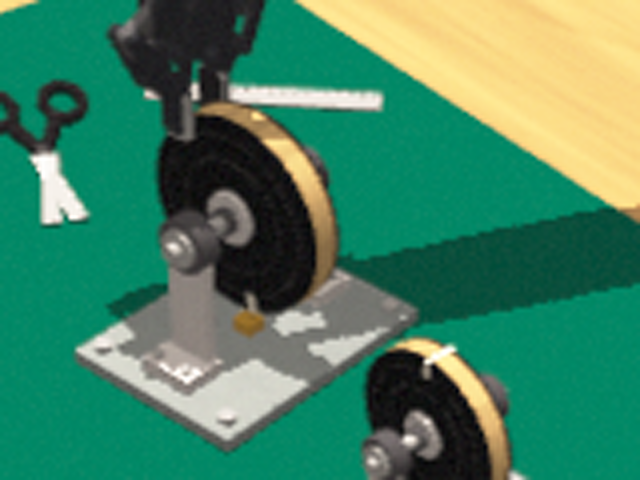

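```bash
python3 - <<'E'
from h import *
def pr(a,x,R=75):
    a=np.radians(a);p=np.array([.5325,-.0455,.118])+np.array([*AX,0])*x/1e3+R/1e3*(np.array([*AY,0])*np.sin(a)+np.array([0,0,np.cos(a)]));return (proj("scene",p)-[180,140])*4
for a in list(range(15,35,4))+list(range(150,200,5)): print(a,pr(a,-13).round(0),pr(a,13).round(0),pr(a,13,60).round(0))
im=cv2.imread
ims=[cv2.resize(im(f"pics/{n}.png")[240:340,200:320],None,fx=3,fy=3) for n in("s5","s6")]
cv2.imwrite("pics/cmp.png",np.hstack(ims))
E
```

```text
15 [275. 119.] [248. 135.] [244. 151.]
19 [281. 124.] [254. 139.] [249. 155.]
23 [286. 129.] [259. 144.] [253. 159.]
27 [291. 134.] [265. 150.] [257. 163.]
31 [296. 140.] [270. 156.] [261. 168.]
150 [296. 297.] [271. 313.] [263. 294.]
155 [290. 297.] [265. 313.] [258. 294.]
160 [284. 296.] [259. 313.] [253. 293.]
165 [278. 295.] [252. 311.] [248. 292.]
170 [271. 293.] [246. 309.] [242. 291.]
175 [264. 290.] [239. 307.] [237. 289.]
180 [258. 287.] [232. 303.] [232. 286.]
185 [251. 283.] [225. 299.] [226. 283.]
190 [244. 279.] [219. 295.] [221. 279.]
195 [238. 274.] [212. 289.] [216. 275.]
```

View pics/cmp.png

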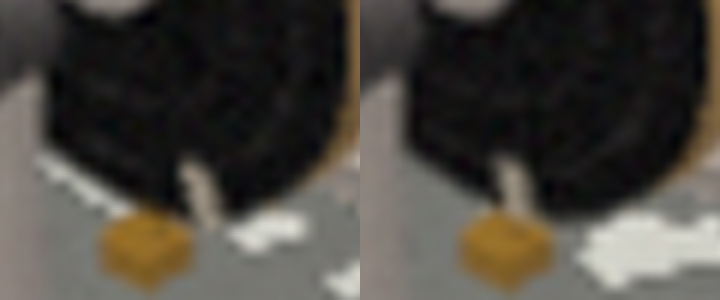

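```bash
cat > fit2.py <<'E'
import est
from h import *
import json
from scipy.optimize import least_squares
ax=np.array([*AX,0]);ay=np.array([*AY,0]);C=np.array([.5325,-.0455,.118])
R=[]
for l in open("log.jsonl"):
    d=json.loads(l);k=d["dir"]
    if k[0] not in"+-":continue
    sw=int(k[1]) if len(k)>1 else 1;dr=1 if k[0]=="+" else -1
    q=np.array(d["joint_pos"]);tau=-np.array(d["joint_efforts"]);F=np.array(d["contact_force"]);T=np.array(d["ft_torque"]);P=np.array(d["tool_pos"])
    er=np.array([np.cos(q[0]),np.sin(q[0]),0]);et=np.array([-er[1],er[0],0])
    p=q[1]+q[2]-np.pi/2;Mz=-tau[5];Mr=(tau[3]+np.sin(p)*Mz)/np.cos(p);Mt=tau[4]
    K=.1125
    # Fr fuse: raw and from Mt-Tt=-K Fr? weak; from Mt=-.288Fr
    Fr=.5*F@er+.5*-(Mt-.07)/.288
    Ft=(tau[0]-Mz+(P@et)*Fr)/(P@er)
    r=P-C;y=r@ay;z=r[2];al=np.degrees(np.arctan2(y,z-.01))
    Fae=Fr*er@ay+Ft*et@ay
    Me=Mr*er@ax+Mt*et@ax+y*F[2]-(z+.28)*Fae
    # fused force, FT torque
    Faf=.7*Fae+.3*F@ay
    Mf=T@ax+y*F[2]-(z+.1675)*Faf
    Mraw=T@ax+y*F[2]-(z+.1675)*(F@ay)
    th={1:25+.86*al,2:60+.865*(al+54),3:152.5+.87*(al+50)}[sw]
    R.append((sw,dr,al,th,Me,Mf,Mraw,Fae,F[2],y))
R=np.array(R);sw,dr,al,th,Me,Mf,Mraw,Fa,Fz,y=R.T;t=np.radians(th)
def fit(M,sel,cols=""):
    X=[-np.sin(t),-np.cos(t),dr]+([np.ones_like(t)] if"c"in cols else [])+([Fa] if "e" in cols else [])+([Fz] if "y" in cols else [])
    X=np.array(X).T[sel];m=M[sel];s=np.linalg.lstsq(X,m,rcond=None)[0];sd=np.sqrt(np.sum((m-X@s)**2)/(len(m)-X.shape[1]))
    cov=np.linalg.inv(X.T@X)*sd**2;A=np.hypot(s[0],s[1]);dl=np.arctan2(s[1],s[0])
    g=np.array([-s[1],s[0]])/A**2;e=np.sqrt(g@cov[:2,:2]@g)
    print("A %.3f slug-tick %.0f +-%.0f D %.3f sd %.3f"%(A,np.degrees(dl),np.degrees(e),s[2],sd),s[3:].round(4))
for nm,M in(("Me",Me),("Mf",Mf),("Mraw",Mraw),("avg",(Me+Mf+Mraw)/3)):
  for c in("","c","e","cey"):
    for sel,sn in((sw>0,"all"),(sw>1,"light"),(sw==3,"3")):
      print(nm,c or"-",sn,end=": ");fit(M,sel,c)
if __name__=="__main__":
    for r in R: print(r[[0,1,3,4,5]].round(2).tolist(),end=" ")
E
python3 fit2.py
```

```text
Me - all: A 0.212 slug-tick -43 +-5 D 0.237 sd 0.098 []
Me - light: A 0.197 slug-tick -42 +-4 D 0.193 sd 0.048 []
Me - 3: A 0.161 slug-tick -46 +-5 D 0.202 sd 0.044 []
Me c all: A 0.213 slug-tick -43 +-5 D 0.237 sd 0.099 [0.]
Me c light: A 0.165 slug-tick -33 +-8 D 0.198 sd 0.047 [-0.0361]
Me c 3: A 0.174 slug-tick 16 +-37 D 0.203 sd 0.043 [-0.1608]
Me e all: A 0.154 slug-tick -40 +-5 D 0.122 sd 0.078 [-0.024]
Me e light: A 0.162 slug-tick -37 +-3 D 0.125 sd 0.030 [-0.0179]
Me e 3: A 0.143 slug-tick -40 +-4 D 0.136 sd 0.030 [-0.016]
Me cey all: A 0.160 slug-tick -39 +-6 D 0.118 sd 0.079 [ 0.0101 -0.0246  0.0001]
Me cey light: A 0.159 slug-tick -34 +-5 D 0.130 sd 0.029 [-0.0112 -0.0165 -0.0017]
Me cey 3: A 0.232 slug-tick -72 +-18 D 0.125 sd 0.030 [ 0.1264 -0.0183 -0.0016]
Mf - all: A 0.151 slug-tick -53 +-10 D 0.250 sd 0.125 []
Mf - light: A 0.131 slug-tick -51 +-10 D 0.218 sd 0.077 []
Mf - 3: A 0.092 slug-tick -69 +-22 D 0.229 sd 0.073 []
Mf c all: A 0.153 slug-tick -52 +-10 D 0.249 sd 0.126 [0.0027]
Mf c light: A 0.075 slug-tick -28 +-31 D 0.225 sd 0.075 [-0.0579]
Mf c 3: A 0.170 s
[... 2826 characters left out ...]
0, 1.0, 124.48, -0.0, 0.04] [2.0, 1.0, 138.13, -0.03, 0.09] [2.0, 1.0, 151.19, -0.09, -0.01] [3.0, 1.0, 161.33, 0.02, 0.08] [3.0, 1.0, 170.08, 0.04, 0.2] [3.0, 1.0, 178.7, 0.13, 0.2] [3.0, 1.0, 187.21, 0.09, 0.12] [3.0, 1.0, 195.64, 0.12, 0.2] [3.0, 1.0, 203.96, 0.2, 0.1] [3.0, 1.0, 212.27, 0.22, 0.21] [3.0, 1.0, 220.66, 0.22, 0.13] [3.0, 1.0, 229.33, 0.15, 0.24] [3.0, 1.0, 238.02, 0.16, 0.18] [3.0, -1.0, 232.36, -0.18, -0.15] [3.0, -1.0, 223.8, -0.16, -0.36] [3.0, -1.0, 215.27, -0.21, -0.16] [3.0, -1.0, 206.68, -0.29, -0.37] [3.0, -1.0, 197.98, -0.33, -0.41] [3.0, -1.0, 189.17, -0.31, -0.31] [3.0, -1.0, 180.31, -0.34, -0.31] [3.0, -1.0, 171.49, -0.3, -0.23] [3.0, -1.0, 162.66, -0.35, -0.36]
```

```bash
python3 rows.py 71 -40 5.5 5 2; python3 - <<'E'
import numpy as np
def P(a):
    a=np.radians(a);y=71*np.sin(a);return np.array([-.191*y,.982*y,71*np.cos(a)])
print([(P(a)-P(15)).round(1).tolist() for a in(-15,-50)])
E
```

```text
-40.0 -> -12.5 [[-1.0, 5.3, 4.1], [-2.1, 11.0, 7.7], [-3.3, 17.0, 10.7], [-4.5, 23.3, 13.1], [-5.8, 29.7, 14.9]]
-12.5 -> 15.0 [[-1.3, 6.6, 1.2], [-2.6, 13.3, 1.7], [-3.9, 19.9, 1.5], [-5.2, 26.6, 0.7], [-6.4, 33.1, -0.7]]
[[7.0, -36.1, 0.0], [13.9, -71.5, -22.9]]
```

{"fn": "servo_tool", "kwargs": {"deltas": [[[25, -1.0, 5.3, 4.1, 0], [25, -2.1, 11.0, 7.7, 0], [25, -3.3, 17.0, 10.7, 0], [25, -4.5, 23.3, 13.1, 0], [25, -5.8, 29.7, 14.9, 0]]]}}

```text
time: 33.17
tool_pos: [0.5356, -0.0607, 0.1967]
tool_rot: [0.001, 0.635, 0.772, -0.0]
contact_force: [5.1, -2.5, -3.8]
gripper_width: 0.302
```

{"fn": "servo_tool", "kwargs": {"deltas": [[[25, -1.3, 6.6, 1.2, 0], [25, -2.6, 13.3, 1.7, 0], [25, -3.9, 19.9, 1.5, 0], [25, -5.2, 26.6, 0.7, 0], [25, -6.4, 33.1, -0.7, 0]]]}}

```text
time: 33.8
tool_pos: [0.5293, -0.0282, 0.1968]
tool_rot: [0.002, 0.635, 0.772, -0.001]
contact_force: [2.2, -5.2, 0.8]
gripper_width: 0.303
```

{"fn": "servo_tool", "kwargs": {"deltas": [[[45, 0, 0, 0, 0], [45, 0, 0, 0, 0], [45, 7.0, -36.1, 0, 0], [45, 13.9, -71.5, -22.9, 0]]]}}

```text
time: 34.3
tool_pos: [0.5443, -0.0996, 0.1752]
tool_rot: [0.002, 0.635, 0.773, 0.001]
contact_force: [0.9, -1.0, 0.4]
gripper_width: 0.528
```

```bash
python3 - <<'E'
from h import *
a=grab_frame("scene")[140:260,180:340,::-1]
cv2.imwrite("pics/s7.png",cv2.resize(a,None,fx=4,fy=4,interpolation=2))
E
```

```text
(no output)
```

View pics/s7.png

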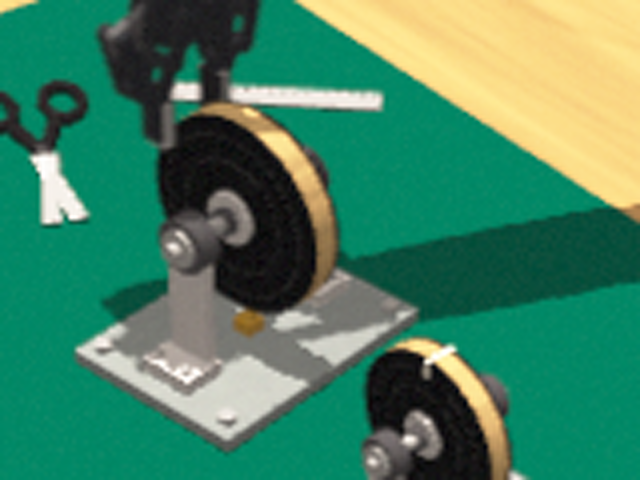

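{"fn": "servo_tool", "kwargs": {"deltas": [[[30, 0, 0, 0, 0], [25, 0, 0, 0, 0], [25, 0, 0, 0, 0], [25, 0, 0, 0, 0]]]}}

```text
time: 34.85
tool_pos: [0.543, -0.0982, 0.173]
tool_rot: [0.0, 0.635, 0.773, 0.0]
contact_force: [4.1, -1.0, -6.7]
gripper_width: 0.3
```

{"fn": "servo_tool", "kwargs": {"deltas": [[[25, -0.4, 2.0, 2.3, 0], [25, -0.8, 4.1, 4.6, 0], [25, -1.2, 6.3, 6.7, 0], [25, -1.7, 8.6, 8.8, 0]]]}}

```text
time: 35.35
tool_pos: [0.5413, -0.0895, 0.1812]
tool_rot: [0.0, 0.635, 0.773, 0.001]
contact_force: [6.1, -1.6, -9.1]
gripper_width: 0.3
```

```bash
python3 log.py +4
```

```text
t35.35 y-44.9 z63.2 a-40.2 Rp69.6|F 5.7 -2.7 -9.1|M 0.50 T [-0.319 -1.067 -0.053] eff [ -0.6  -36.47 -37.68  -0.22   1.74  -0.05] q [-3.000e-01 -7.700e-02  1.859e+00  1.000e-03  1.359e+00 -4.950e-01]
```

{"fn": "servo_tool", "kwargs": {"deltas": [[[25, -0.5, 2.4, 1.9, 0], [25, -0.9, 4.8, 3.8, 0], [25, -1.4, 7.4, 5.5, 0], [25, -1.9, 10.0, 7.1, 0]]]}}

```text
time: 35.85
tool_pos: [0.5394, -0.0797, 0.188]
tool_rot: [0.0, 0.635, 0.773, 0.0]
contact_force: [6.1, -1.7, -10.0]
gripper_width: 0.301
```

```bash
python3 log.py +4
```

```text
t35.85 y-34.9 z70.0 a-30.2 Rp69.4|F 5.7 -2.8 -10.0|M 0.33 T [-0.446 -1.139 -0.028] eff [-9.000e-02 -3.640e+01 -3.808e+01 -2.000e-02  1.900e+00 -5.000e-02] q [-0.283 -0.092  1.861  0.     1.371 -0.479]
```

{"fn": "servo_tool", "kwargs": {"deltas": [[[25, -0.5, 2.7, 1.5, 0], [25, -1.0, 5.4, 2.9, 0], [25, -1.6, 8.2, 4.1, 0], [25, -2.1, 11.0, 5.2, 0]]]}}

```text
time: 36.35
tool_pos: [0.5373, -0.0691, 0.1932]
tool_rot: [0.001, 0.635, 0.773, -0.0]
contact_force: [5.7, -2.3, -10.2]
gripper_width: 0.298
```

```bash
python3 log.py +4
```

```text
t36.35 y-24.1 z75.2 a-20.3 Rp69.5|F 5.1 -3.4 -10.2|M 0.16 T [-0.658 -1.159  0.026] eff [  0.73 -35.98 -38.11   0.38   2.01  -0.04] q [-2.650e-01 -1.050e-01  1.865e+00 -1.000e-03  1.381e+00 -4.600e-01]
```

{"fn": "servo_tool", "kwargs": {"deltas": [[[25, -0.6, 2.9, 1.0, 0], [25, -1.1, 5.8, 1.9, 0], [25, -1.7, 8.8, 2.6, 0], [25, -2.3, 11.7, 3.2, 0]]]}}

```text
time: 36.85
tool_pos: [0.5351, -0.058, 0.1966]
tool_rot: [0.001, 0.635, 0.773, -0.0]
contact_force: [7.0, -3.8, -9.5]
gripper_width: 0.299
```

```bash
python3 log.py +4
```

```text
t36.85 y-12.7 z78.6 a-10.5 Rp69.8|F 6.1 -5.1 -9.5|M 0.24 T [-0.873 -1.146 -0.051] eff [  1.68 -35.19 -37.74   0.85   2.1   -0.04] q [-0.245 -0.117  1.87  -0.002  1.387 -0.44 ]
```

{"fn": "servo_tool", "kwargs": {"deltas": [[[25, -0.6, 3.0, 0.5, 0], [25, -1.2, 6.0, 0.8, 0], [25, -1.8, 9.1, 1.0, 0], [25, -2.4, 12.1, 1.1, 0]]]}}

```text
time: 37.35
tool_pos: [0.5328, -0.0465, 0.1983]
tool_rot: [0.002, 0.635, 0.773, -0.001]
contact_force: [6.1, -5.2, -6.7]
gripper_width: 0.296
```

```bash
python3 log.py +4
```

```text
t37.35 y-1.0 z80.3 a-0.8 Rp70.3|F 5.0 -6.3 -6.7|M 0.17 T [-1.149 -1.013  0.041] eff [ 2.710e+00 -3.388e+01 -3.698e+01  1.390e+00  1.990e+00 -3.000e-02] q [-0.225 -0.127  1.876 -0.003  1.39  -0.419]
```

{"fn": "servo_tool", "kwargs": {"deltas": [[[25, -0.6, 3.0, -0.1, 0], [25, -1.2, 6.1, -0.3, 0], [25, -1.8, 9.1, -0.6, 0], [25, -2.4, 12.1, -1.1, 0]]]}}

```text
time: 37.85
tool_pos: [0.5306, -0.0349, 0.198]
tool_rot: [0.002, 0.635, 0.772, -0.001]
contact_force: [3.8, -7.8, -4.7]
gripper_width: 0.301
```

```bash
python3 log.py +4
```

```text
t37.85 y10.7 z80.0 a8.7 Rp70.8|F 2.2 -8.3 -4.7|M 0.38 T [-1.425 -0.749  0.032] eff [ 3.500e+00 -3.174e+01 -3.566e+01  1.870e+00  1.560e+00 -2.000e-02] q [-0.204 -0.135  1.884 -0.005  1.39  -0.397]
```

{"fn": "servo_tool", "kwargs": {"deltas": [[[25, -0.6, 3.0, -0.6, 0], [25, -1.2, 5.9, -1.3, 0], [25, -1.7, 8.9, -2.2, 0], [25, -2.3, 11.7, -3.2, 0]]]}}

```text
time: 38.35
tool_pos: [0.5283, -0.0235, 0.1959]
tool_rot: [0.003, 0.635, 0.772, -0.001]
contact_force: [1.2, -7.0, 1.5]
gripper_width: 0.301
```

```bash
python3 log.py +4
```

```text
t38.35 y22.4 z77.9 a18.3 Rp71.5|F -0.2 -7.1 1.5|M 0.24 T [-1.43  -0.28  -0.059] eff [ 3.730e+00 -2.930e+01 -3.428e+01  2.060e+00  8.500e-01 -2.000e-02] q [-0.183 -0.141  1.892 -0.005  1.387 -0.376]
```

{"fn": "servo_tool", "kwargs": {"deltas": [[[25, -0.6, 2.8, -1.1, 0], [25, -1.1, 5.6, -2.4, 0], [25, -1.6, 8.3, -3.7, 0], [25, -2.1, 11.0, -5.2, 0]]]}}

```text
time: 38.85
tool_pos: [0.5262, -0.0123, 0.1917]
tool_rot: [0.002, 0.635, 0.773, -0.001]
contact_force: [-2.1, -6.6, 5.3]
gripper_width: 0.301
```

```bash
python3 log.py +4
```

```text
t38.85 y33.8 z73.7 a28.0 Rp72.1|F -3.3 -6.0 5.3|M 0.39 T [-1.25   0.204 -0.01 ] eff [ 3.170e+00 -2.687e+01 -3.313e+01  1.940e+00 -9.000e-02 -3.000e-02] q [-0.162 -0.143  1.902 -0.005  1.38  -0.356]
```

{"fn": "servo_tool", "kwargs": {"deltas": [[[25, -0.5, 2.6, -1.6, 0], [25, -1.0, 5.1, -3.3, 0], [25, -1.5, 7.6, -5.2, 0], [25, -1.9, 10.0, -7.1, 0]]]}}

```text
time: 39.35
tool_pos: [0.5241, -0.0017, 0.1853]
tool_rot: [0.002, 0.635, 0.773, -0.001]
contact_force: [-3.8, -4.8, 9.2]
gripper_width: 0.299
```

```bash
python3 log.py +4
```

```text
t39.35 y44.6 z67.3 a37.9 Rp72.6|F -4.7 -4.0 9.2|M 0.52 T [-0.954  0.758  0.02 ] eff [  2.02 -25.12 -32.42   1.47  -0.93  -0.05] q [-0.143 -0.142  1.912 -0.004  1.37  -0.338]
```

{"fn": "servo_tool", "kwargs": {"deltas": [[[25, -0.4, 2.3, -2.0, 0], [25, -0.9, 4.5, -4.2, 0], [25, -1.3, 6.6, -6.4, 0], [25, -1.7, 8.6, -8.8, 0]]]}}

```text
time: 39.85
tool_pos: [0.5222, 0.0077, 0.1769]
tool_rot: [0.001, 0.635, 0.773, -0.001]
contact_force: [-5.6, -1.1, 11.3]
gripper_width: 0.298
```

```bash
python3 log.py +4; python3 - <<'E'
from h import *
a=grab_frame("scene")[140:260,180:340,::-1]
cv2.imwrite("pics/s8.png",cv2.resize(a,None,fx=4,fy=4,interpolation=2))
cv2.imwrite("pics/w8.png",grab_frame("wrist")[:,:,::-1])
E
```

```text
t39.85 y54.2 z58.9 a48.0 Rp73.0|F -5.7 -0.0 11.3|M 0.40 T [-0.432  1.038 -0.046] eff [  0.39 -24.07 -31.97   0.73  -1.51  -0.06] q [-0.127 -0.138  1.923 -0.002  1.356 -0.322]
```

View pics/s8.png

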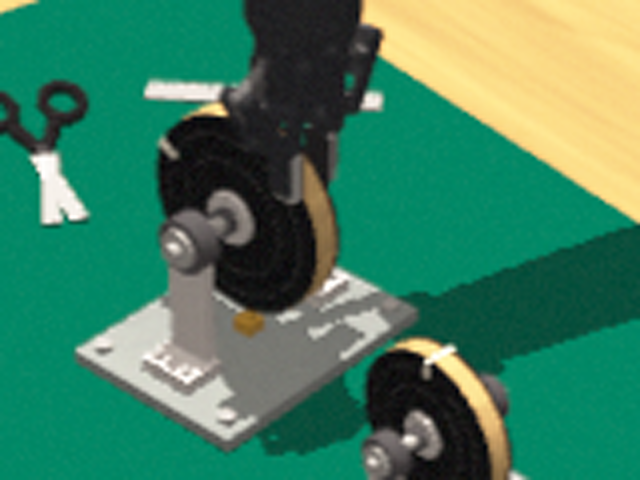

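{"fn": "servo_tool", "kwargs": {"deltas": [[[25, 0.4, -2.0, 2.3, 0], [25, 0.8, -4.1, 4.6, 0], [25, 1.2, -6.3, 6.7, 0], [25, 1.7, -8.6, 8.8, 0]]]}}

```text
time: 40.45
tool_pos: [0.5234, 0.0013, 0.182]
tool_rot: [-0.002, 0.635, 0.773, 0.002]
contact_force: [1.0, 4.9, -0.7]
gripper_width: 0.302
```

```bash
python3 log.py -4
```

```text
t40.45 y47.7 z64.0 a41.4 Rp72.1|F 1.9 4.6 -0.7|M 0.00 T [ 1.092 -0.083 -0.   ] eff [-2.690e+00 -3.024e+01 -3.636e+01 -1.610e+00 -6.000e-02  3.000e-02] q [-0.142 -0.14   1.915  0.004  1.367 -0.338]
```

{"fn": "servo_tool", "kwargs": {"deltas": [[[25, 0.5, -2.4, 1.9, 0], [25, 0.9, -4.8, 3.8, 0], [25, 1.4, -7.4, 5.5, 0], [25, 1.9, -10.0, 7.1, 0]]]}}

```text
time: 40.95
tool_pos: [0.5255, -0.0094, 0.1888]
tool_rot: [-0.001, 0.635, 0.773, 0.001]
contact_force: [2.9, 4.8, -2.3]
gripper_width: 0.293
```

```bash
python3 log.py -4
```

```text
t40.95 y36.8 z70.8 a31.2 Rp71.0|F 3.8 4.2 -2.3|M -0.21 T [ 0.914 -0.357 -0.01 ] eff [ -2.24 -31.17 -36.77  -1.48   0.34   0.04] q [-0.161 -0.141  1.905  0.003  1.378 -0.357]
```

{"fn": "servo_tool", "kwargs": {"deltas": [[[25, 0.5, -2.7, 1.5, 0], [25, 1.0, -5.4, 2.9, 0], [25, 1.6, -8.2, 4.1, 0], [25, 2.1, -11.0, 5.2, 0]]]}}

```text
time: 41.45
tool_pos: [0.5277, -0.0204, 0.1937]
tool_rot: [-0.001, 0.635, 0.773, 0.001]
contact_force: [3.3, 4.1, -3.7]
gripper_width: 0.301
```

```bash
python3 log.py -4
```

```text
t41.45 y25.6 z75.7 a21.3 Rp70.5|F 4.0 3.4 -3.7|M 0.00 T [ 1.003 -0.47  -0.052] eff [ -2.4  -31.78 -37.07  -1.58   0.51   0.04] q [-0.181 -0.139  1.895  0.003  1.387 -0.377]
```

{"fn": "servo_tool", "kwargs": {"deltas": [[[25, 0.6, -2.9, 1.0, 0], [25, 1.1, -5.8, 1.9, 0], [25, 1.7, -8.8, 2.6, 0], [25, 2.3, -11.7, 3.2, 0]]]}}

```text
time: 41.95
tool_pos: [0.53, -0.0319, 0.1969]
tool_rot: [-0.001, 0.635, 0.773, 0.001]
contact_force: [2.0, 5.5, -2.3]
gripper_width: 0.298
```

```bash
python3 log.py -4
```

```text
t41.95 y13.8 z78.9 a11.4 Rp70.3|F 3.0 5.0 -2.3|M -0.27 T [ 1.052 -0.442 -0.01 ] eff [ -2.74 -31.83 -37.11  -1.74   0.34   0.04] q [-0.202 -0.135  1.885  0.003  1.392 -0.398]
```

{"fn": "servo_tool", "kwargs": {"deltas": [[[25, 0.6, -3.0, 0.5, 0], [25, 1.2, -6.0, 0.8, 0], [25, 1.8, -9.1, 1.0, 0], [25, 2.4, -12.1, 1.1, 0]]]}}

```text
time: 42.45
tool_pos: [0.5323, -0.0438, 0.1983]
tool_rot: [-0.001, 0.635, 0.773, 0.001]
contact_force: [1.0, 6.0, -0.5]
gripper_width: 0.299
```

```bash
python3 log.py -4
```

```text
t42.45 y1.7 z80.3 a1.4 Rp70.3|F 2.1 5.7 -0.5|M -0.26 T [ 1.167 -0.235  0.032] eff [-3.010e+00 -3.147e+01 -3.680e+01 -1.830e+00  6.000e-02  3.000e-02] q [-0.223 -0.128  1.876  0.004  1.394 -0.419]
```

{"fn": "servo_tool", "kwargs": {"deltas": [[[25, 0.6, -3.0, -0.1, 0], [25, 1.2, -6.1, -0.3, 0], [25, 1.8, -9.1, -0.6, 0], [25, 2.4, -12.1, -1.1, 0]]]}}

```text
time: 42.95
tool_pos: [0.5347, -0.0559, 0.1977]
tool_rot: [-0.001, 0.635, 0.773, 0.001]
contact_force: [1.1, 6.1, 0.8]
gripper_width: 0.296
```

```bash
python3 log.py -4
```

```text
t42.95 y-10.7 z79.7 a-8.7 Rp70.5|F 2.2 5.8 0.8|M -0.16 T [ 1.262 -0.042  0.021] eff [-3.000e+00 -3.071e+01 -3.608e+01 -1.740e+00 -3.100e-01  3.000e-02] q [-0.244 -0.118  1.869  0.004  1.392 -0.44 ]
```

{"fn": "servo_tool", "kwargs": {"deltas": [[[25, 0.6, -3.0, -0.6, 0], [25, 1.2, -5.9, -1.3, 0], [25, 1.7, -8.9, -2.2, 0], [25, 2.3, -11.7, -3.2, 0]]]}}

```text
time: 43.45
tool_pos: [0.5371, -0.0679, 0.1951]
tool_rot: [-0.001, 0.635, 0.773, 0.001]
contact_force: [-1.0, 5.0, 3.1]
gripper_width: 0.295
```

```bash
python3 log.py -4
```

```text
t43.45 y-22.9 z77.1 a-18.8 Rp70.9|F -0.0 5.1 3.1|M -0.21 T [ 1.037  0.206 -0.009] eff [-2.610e+00 -2.998e+01 -3.523e+01 -1.500e+00 -6.400e-01  3.000e-02] q [-0.265 -0.107  1.863  0.003  1.386 -0.46 ]
```

```bash
python3 - <<'E'
from h import *
def pr(a,x,R=75):
    a=np.radians(a);p=np.array([.5325,-.0455,.118])+np.array([*AX,0])*x/1e3+R/1e3*(np.array([*AY,0])*np.sin(a)+np.array([0,0,np.cos(a)]));return (proj("scene",p)-[180,140])*4
for a in range(285,315,4): print(a,pr(a,13).round(0),pr(a,13,60).round(0))
E
sed -i 's/3:152.5+.87\*(al+50)}/3:152.5+.87*(al+50),4:TH4+.87*(al-48)}/' fit2.py
for T in 294 298; do echo T $T; sed "s/TH4/$T/; s/(sw==3,\"3\")/(sw==4,\"4\"),(sw>2,\"34\")/" fit2.py >f3.py; python3 f3.py | grep -E "^(Me|Mf|avg) (-|c|e) (light|4|34)|^\["|cut -c1-7000; done
```

```text
285 [154. 153.] [169. 165.]
289 [155. 147.] [170. 161.]
293 [157. 142.] [171. 157.]
297 [159. 138.] [173. 153.]
301 [161. 133.] [175. 149.]
305 [164. 129.] [177. 146.]
309 [167. 126.] [179. 143.]
313 [170. 123.] [182. 141.]
T 294
Me - light: A 0.174 slug-tick -47 +-3 D 0.192 sd 0.046 []
Me - 4: A 0.145 slug-tick -48 +-6 D 0.202 sd 0.038 []
Me - 34: A 0.151 slug-tick -48 +-3 D 0.202 sd 0.040 []
Me c light: A 0.163 slug-tick -32 +-5 D 0.200 sd 0.042 [-0.0393]
Me c 4: A 0.347 slug-tick -9 +-8 D 0.207 sd 0.034 [-0.2352]
Me c 34: A 0.155 slug-tick -33 +-12 D 0.202 sd 0.039 [-0.0336]
Me e light: A 0.147 slug-tick -42 +-2 D 0.126 sd 0.030 [-0.0168]
Me e 4: A 0.138 slug-tick -45 +-5 D 0.146 sd 0.026 [-0.0128]
Me e 34: A 0.135 slug-tick -43 +-3 D 0.142 sd 0.027 [-0.0142]
Mf - light: A 0.143 slug-tick -48 +-5 D 0.228 sd 0.066 []
Mf - 4: A 0.150 slug-tick -48 +-8 D 0.239 sd 0.048 []
Mf - 34: A 0.133 slug-tick -49 +-5 D 0.234 sd 0.063 []
Mf c light: A 0.139 slug-tick -44 +-10 D 0.230 sd 0.066 [-0.0095]
Mf c 4: A 0.131 slug-tick -81 +-78 D 0.237 sd 0.049 [0.0765]
Mf c 34: A 0.157 slug-tick -79 +-
[... 5628 characters left out ...]
0, 197.98, -0.33, -0.41] [3.0, -1.0, 189.17, -0.31, -0.31] [3.0, -1.0, 180.31, -0.34, -0.31] [3.0, -1.0, 171.49, -0.3, -0.23] [3.0, -1.0, 162.66, -0.35, -0.36] [4.0, 1.0, 221.28, 0.18, 0.27] [4.0, 1.0, 230.0, 0.18, 0.22] [4.0, 1.0, 238.58, 0.17, 0.18] [4.0, 1.0, 247.1, 0.26, 0.29] [4.0, 1.0, 255.51, 0.28, 0.3] [4.0, 1.0, 263.82, 0.3, 0.33] [4.0, 1.0, 272.14, 0.36, 0.35] [4.0, 1.0, 280.56, 0.31, 0.36] [4.0, 1.0, 289.19, 0.34, 0.39] [4.0, 1.0, 297.97, 0.25, 0.34] [4.0, -1.0, 292.29, -0.1, -0.08] [4.0, -1.0, 283.4, -0.04, -0.15] [4.0, -1.0, 274.75, -0.09, -0.08] [4.0, -1.0, 266.12, -0.12, -0.23] [4.0, -1.0, 257.42, -0.17, -0.22] [4.0, -1.0, 248.67, -0.15, -0.11] [4.0, -1.0, 239.86, -0.2, -0.24]
```

{"fn": "servo_tool", "kwargs": {"deltas": [[[25, 0.6, -2.8, -1.1, 0], [25, 1.1, -5.6, -2.4, 0], [25, 1.6, -8.3, -3.7, 0], [25, 2.1, -11.0, -5.2, 0], [25, 2.6, -13.6, -6.8, 0]]]}}

```text
time: 44.08
tool_pos: [0.54, -0.0827, 0.1886]
tool_rot: [0.0, 0.635, 0.773, 0.0]
contact_force: [-2.5, 2.2, 6.1]
gripper_width: 0.296
```

{"fn": "servo_tool", "kwargs": {"deltas": [[[24, 0, 0, 0, 0], [24, 0, 0, 0, 0], [24, 0, 0, 0, 0], [24, 0, 0, 0, 0], [24, 0, 0, 0, 0]]]}}

```text
time: 44.7
tool_pos: [0.5401, -0.0829, 0.1886]
tool_rot: [0.001, 0.635, 0.772, 0.0]
contact_force: [-1.0, 2.5, 5.2]
gripper_width: 0.293
```

```bash
python3 log.py s;python3 - <<'E'
from h import *
a=grab_frame("scene")[:,:,::-1]
cv2.imwrite("pics/s9.png",cv2.resize(a[140:260,180:340],None,fx=4,fy=4,interpolation=2))
cv2.imwrite("pics/s9f.png",a)
cv2.imwrite("pics/w9.png",grab_frame("wrist")[:,:,::-1])
cv2.imwrite("pics/t9.png",cv2.resize(grab_frame("top")[150:250,230:360,::-1],None,fx=4,fy=4,interpolation=2))
E
```

```text
t44.70 y-38.2 z70.6 a-32.3 Rp71.6|F -0.5 2.7 5.2|M -0.06 T [0.735 0.137 0.051] eff [ -1.18 -29.43 -33.74  -0.83  -0.56   0.  ] q [-0.289 -0.09   1.858  0.     1.372 -0.483]
```

View pics/s9.png

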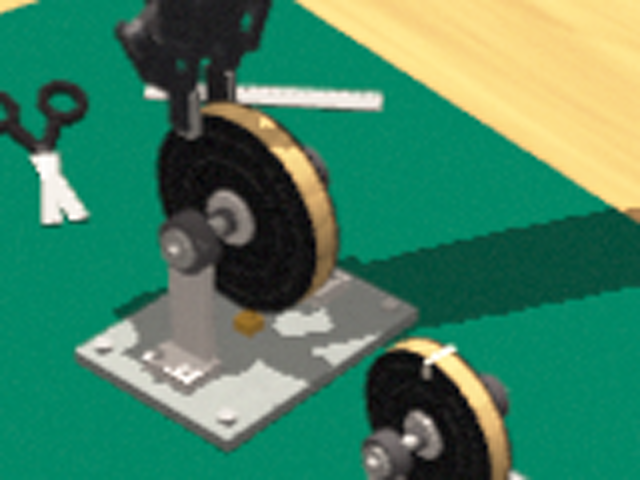

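View pics/w9.png

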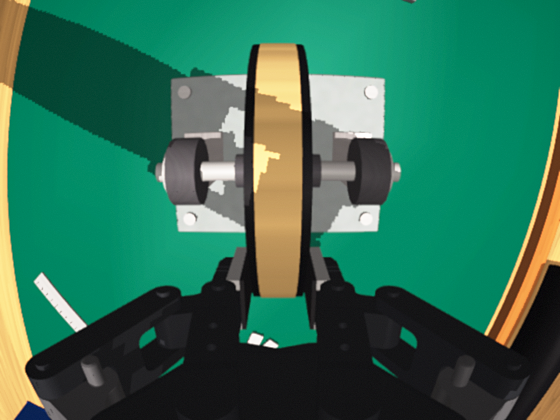

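View pics/s9f.png

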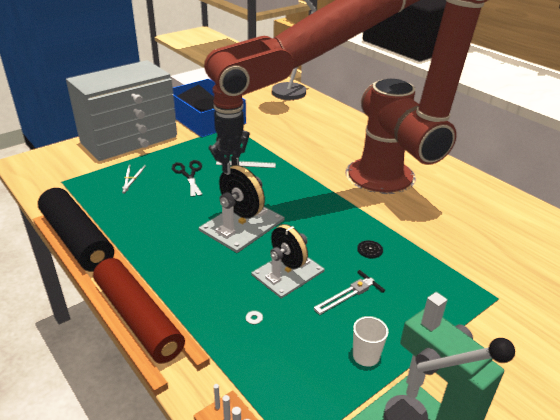

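```bash
python3 - <<'E'
from h import *
def pr(a,x,R=75):
    a=np.radians(a);p=np.array([.5325,-.0455,.118])+np.array([*AX,0])*x/1e3+R/1e3*(np.array([*AY,0])*np.sin(a)+np.array([0,0,np.cos(a)]));return (proj("scene",p)-[180,140])*4
for a in range(200,256,8): print(a,pr(a,13).round(0),pr(a,13,60).round(0))
s=state();print(s["time"],s["tool_pos"],s["contact_force"],abs(s["joint_vel"]).max(),s["gripper_width"]*85.4)
job_done()
E
```

```text
200 [206. 284.] [211. 270.]
208 [196. 274.] [203. 262.]
216 [187. 262.] [195. 253.]
224 [179. 250.] [188. 243.]
232 [171. 238.] [183. 233.]
240 [165. 224.] [177. 223.]
248 [160. 211.] [173. 212.]
44.85 [ 0.54008202 -0.08295128  0.18850409] [-0.98991081  2.21105114  4.96475993] 0.0012796371574215577 24.950071758258538
the job is handed in; nothing more can be done
```

I found the heavy side by feel, brought it to the bottom over the brass pointer, and handed the job in at 44.9 s, still gripping the wheel there at rest.

**How:** I chose the larger of the two stands and pinched the wheel's rim from above. I turned it through about 270° in four grips, three of them swept both ways or over new ground with a light pinch. From the arm's torques and forces, the slug lies about 47° behind the white tick (fit error about ±5°). The fit gave a pull of about 0.14–0.17 N m and a drag of about 0.19–0.24 N m, close to what you stated.

**Last checks:**
- **At rest:** joint speeds were under 0.002 rad/s.
- **Grip:** the fingers closed on the wheel at 25.0 mm, about 1 mm into the rubber. I inferred the pressing force from this and did not measure it directly.
- **Bench:** nothing in the last scene picture appears to have moved.

**What was weak or disagreed:**
- **Raw force readings:** these alone were too noisy to fix the angle. I used the smoother joint torques, and some fits with extra free terms scattered by 15° or more.
- **Slip in the pads:** the wheel turned only about 0.87 of the arc the tool made, so I corrected its angle from pictures of the tick.
- **Final tick position:** at the end the tick is hidden behind the upright. That fits its expected place, about 227° from the top, but I could not read it directly.

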